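# Pack and lock the cold specimen carrier

## Robot

A 6-joint arm with a two-finger parallel gripper is mounted at the origin on the work surface. World frame = base frame: x ahead of the robot, y to its left, z up, the work surface at z = 0. Lengths are in mm, angles in rad, forces in N, time in s.
With the tool pointing down it reaches from about 350 to 775 mm from the base axis. Payload 7.3 kg.
Tool frame: the origin (TCP) lies on the centre line of the jaws, within the pads' length; the fingertips stand bot.tip_reach ahead of it and the grasp point (between the pads) lies 6 mm ahead of it (bot.tip_reach is the distance from the TCP to the fingertips, in mm); z points along the fingers, y is the direction in which the jaws open and shut (so a half turn about z gives the same grasp; the last joint's range is limited). The gripper opens to 92 mm and grips with 3 to 60 N. Pads are 19 mm wide; open, the fingers measure 130 mm over their backs; the gripper's body (75 mm by 190 mm) begins 47 mm behind the grasp point.
Start: joints at [1.063, 0.342, 1.524, -0, 1.275, -0.146], TCP at [185.814, 491.035, 251.741] pointing down, gripper open.
Joint ranges: [-2.53, 2.53], [-0.77, 2.02], [0.04, 2.7], [-1, 4.14], [0.28, 2.66], [-3.11, 3.11]. Speed limits (rad/s): [2.57, 2.57, 3.14, 3.14, 3.14, 3.14].

## Interface

Orientations are given as [roll, pitch, yaw] about the fixed x, y, z axes, in that order (R = Rz(yaw) Ry(pitch) Rx(roll)).
In Python, from plant import bot gives the robot as it stands.
- The arm moves only by the tool step_arm, never from a script. Its argument "deltas" is a list of rows, each a list of 6 numbers: the shift along the tool's x, y, z in mm, then the turn, a rotation vector about the tool's x, y, z in rad. A call has 1 to 5 rows; each row is the pose to reach, as a shift and turn from the pose commanded when the call began, along the tool's axes at that moment; what a row does not reach only later rows make up. A row lasts 1/12 s, in which the tool goes at most 41.7 mm and 7.16 degrees, less where a joint would pass 70% of its speed; a pose out of reach is approached as far as the arm can. A call with a gripper value outside its range is refused whole. "fingers" is the finger opening in mm, from 0 to 91.8, set as the call begins (left out, the last holds). The fingers move at their own pace and stop on an object; the grip force is fixed at half the most. Time passes only in rows, so rows that repeat a pose let the fingers close. It gives the time, the measured TCP pose, the force and the opening at its end, in the units of the state.
- bot.get_obs(): the state, without advancing time (a new reading comes with each control period).
- bot.capture(name): name is "scene" or "top" or "wrist"; returns a dict with "color" (384x512x3 uint8, red, green, blue), "fx", "fy", "cx", "cy" (pixels), "R" (3x3) and "t" (3): a world point X has camera coordinates R X + t. Camera axes: x right, y down, z forward; pixel columns grow to the right and rows downward; lengths in mm; the calibration is good to about 2 mm. A picture is of the moment at which its call begins. There is no depth.
- bot.close_job(): hands the job in, once; it reports no verdict.
Trained networks look in a picture, given as the dict that the camera call returned (one of the last four; its "shot" number tells which), for a name from the list of things; names that differ only in an ending like _2 or _b are one class to them, and where a whole thing is asked for, a point or a joint stands for the part that bears it (a point fixed in the world has none). Each returns a list of dicts, best first, with "p" (0 to 1); they miss things now and then, are a little off and sometimes report something else, mostly with a low value. They report only what shows in the picture. A call takes as long as a camera call. They do not tell look-alikes from the thing itself.
- bot.boxes_of(query, picture): "rect" ([centre column, centre row, width, height] in pixels, round what is visible of it).
The state is a dict: "time": time; "joint_positions": joint angles; "dq": joint speeds; "tau": joint torques, N m; "tool_pos": TCP position; "tcp_rot": TCP orientation; "contact_force": force on the tool from outside, world axes, zero at the start; "moment": the same for the moment, N m; "grip_width": finger opening in mm.
Only numpy, scipy, OpenCV 4.12 (cv2) and the standard library are available. Lean on these libraries where they do the work, as an engineer would, in place of code of your own. Each camera call takes 0.05 s, during which the arm holds its last target. There are 200 camera calls.

## Task

Pack the specimen carrier for transport: lay the blue cold pack on the carrier base between its ribs, put the yellow separator sheet centred on top of it, and then stand every green-capped specimen pot that is on the bench upright on the sheet. When they are all aboard, set the clear hood over them with its lugs in the base's slots, press it down against the sprung seal and turn it clockwise to the stop so that it stays locked. Keep the pots upright all the time and leave the other things on the bench alone.

Things in the scene. Friction and masses are not known exactly. Their poses are not given: they have to be found in the camera images.
- base: Carrier base, fixed (place and yaw vary): grey round deck, 216 mm across, deck top 14 mm above the bench, in a collar 104 mm in radius, top 36 mm up. Origin at the centre of its underside, z up. Four white ribs, 7 mm high, on the deck 49.5 mm from the centre on its +x, -x, +y, -y sides; the cold pack goes between them with 3.5 mm to spare a side. Two bayonet slots at its +x and -x sides.
- slot (a point): Point over the slot on the base's +x side (white mark on the collar), 89 mm from the axis, 36 mm above the bench; its twin is opposite, at -x. A blue lip reaches inward from the collar to 83.5 mm from the axis, underside 28 mm and top 36 mm above the bench; it is open only at the two slots, each about 34 mm wide.
- stop (a point): Red mark on the collar, 89 mm from the axis: where a lug put in at slot ends up, 45 degrees (0.79 rad) clockwise from it seen from above; its twin is opposite. A lug pushed below the lip meets a stop block there; the other way it is blocked.
- seal (a joint): Black rubber sealing ring under the hood's rim, radius 72 to 82.5 mm, on springs: 0 when free (top 26 mm above the bench), negative when pressed down, to -0.011 m; about 0.9 N per mm.
- hood: Clear round hood, open below, 0.3 kg, standing on the bench: outside diameter 160 mm, inside 149 mm, inside height 95 mm, white top at 101 mm. Origin at the centre of its lower rim, z up. The weight alone sinks the seal about 4 mm (rim 22 mm above the bench); the lugs pass below the lip with the rim under 18 mm, fully pressed it is 15 mm up; let go after the turn, the springs hold it at 18 mm.
- handle (a point): Middle of the hood's orange bar handle, 117 mm above the rim on the axis. The bar lies along the hood's x axis, in line with the lugs: 72 mm long, 14 mm thick, 101 to 133 mm above the rim. About 4 to 6 N of push beyond the weight presses the hood in; turning then rubs with about 0.3 to 0.6 N m.
- lug (a point): Top of the orange lug at the hood's +x side, 85 mm from its axis; its twin is at -x. A lug reaches to 91.5 mm from the axis, is 26 mm wide and 10 mm high, its bottom flush with the rim. Either lug goes in either slot.
- pack: Blue rigid cold pack, 0.3 kg, H-shaped from above, 92 x 92 mm, 22 mm thick. Origin at the centre of its underside. Two bars 92 mm long (along its x), 24 mm wide, at y = +34 and -34 mm, are joined by a bridge. Fits between the base's ribs at any quarter turn.
- bridge (a point): Top centre of the pack's bridge, 22 mm above its underside: the bridge is 30 mm thick along the pack's x and 44 mm long between the bars; fingers closing along the pack's x fit in the open waists on either side.
- sheet: Yellow round separator sheet, 132 mm in diameter, 5 mm thick, 0.12 kg, with a black round knob in the middle, 18 mm in diameter, top 32 mm above the underside. Origin at the centre of its underside. Laid on the pack in the base, its underside is 36 mm above the bench.
- pot0: Specimen pot, white with a green cap, cylinder 40 mm in diameter and 60 mm high, 70 g. Origin at the centre of its underside, z up. Two to four such pots are on the bench; the state gives None for an absent one. Up to four fit round the sheet's knob, centres 42 mm from it, a quarter turn apart, and stay clear of the hood.
- pot1: Specimen pot, white with a green cap, cylinder 40 mm in diameter and 60 mm high, 70 g. Origin at the centre of its underside, z up. Two to four such pots are on the bench; the state gives None for an absent one. Up to four fit round the sheet's knob, centres 42 mm from it, a quarter turn apart, and stay clear of the hood.
- pot2: Specimen pot, white with a green cap, cylinder 40 mm in diameter and 60 mm high, 70 g. Origin at the centre of its underside, z up. Two to four such pots are on the bench; the state gives None for an absent one. Up to four fit round the sheet's knob, centres 42 mm from it, a quarter turn apart, and stay clear of the hood.
- pot3: Specimen pot, white with a green cap, cylinder 40 mm in diameter and 60 mm high, 70 g. Origin at the centre of its underside, z up. Two to four such pots are on the bench; the state gives None for an absent one. Up to four fit round the sheet's knob, centres 42 mm from it, a quarter turn apart, and stay clear of the hood.
- rack: Bystander, leave alone: cardboard tube rack 70 x 130 x 56 mm, origin under its centre.
- tub: Bystander, leave alone: open white tub 90 mm across, 60 mm high, origin under its centre.
- flask: Bystander, leave alone: amber bottle 64 mm across, 130 mm high, origin under its centre.
- tipbox: Bystander, leave alone: green box 80 x 120 x 55 mm, origin under its centre.
- marker: Bystander, leave alone: white marker lying on the bench, 18 x 130 x 14 mm, origin under its centre.
- notebook: Bystander, leave alone: red notebook 100 x 150 x 15 mm, origin under its centre.
Mind the look-alikes: they are no part of the job. Several things have the shape of the sheet; the one meant has the colours described above.

How it is judged:
By the outcome, as a careful person would: the job done as asked, in the order asked, and still so for the second after the job is handed in, with the robot touching nothing.
Of pot0, pot1, pot2, pot3 only 2 to 4 are there at a start; the rules pass over those that are not, and their reading is None.
At some moment in a run one of hood, pack may be knocked a few centimetres aside while the robot is not near it.
It also fails if it takes over 210 s, if anything falls off the work surface, if the arm or the gripper's body presses on something with over 40 N, if the wrist force passes 120 N, or if a joint passes its speed limit or range.

## Working session

There is one attempt and no reset: what is moved stays moved. The work goes in short steps, Python scripts to look and compute and a tool call to move; the robot and the scene stay as the last step left them, time stands still between calls to the robot, and variables do not carry over. Pictures are saved under pics/ and viewed, about 12 in all and at most 16, crops included, and the job is handed in when it is done.

Besides the shell and the picture viewer there is one more tool, called after "Emit:" in YAML: its name, and indented under it one key for each argument. step_arm: Moves the arm, as the interface text tells. Its arguments: {"type":"object","properties":{"deltas":{"type":"array"},"fingers":{"type":"number"}},"required":["deltas"]}

```bash
mkdir -p pics; ls; cat > h.py <<'E'
import numpy as np, cv2, sys
from plant import bot
def cap(n,save=None):
    c=bot.capture(n)
    if save: cv2.imwrite('pics/'+save,c['color'][...,::-1])
    return c
def proj(c,X):
    p=np.array(c['R'])@np.array(X,float)+np.array(c['t']); return np.array([c['fx']*p[0]/p[2]+c['cx'],c['fy']*p[1]/p[2]+c['cy']])
def ray(c,uv,z):
    R=np.array(c['R']);t=np.array(c['t']);o=-R.T@t
    d=R.T@np.array([(uv[0]-c['cx'])/c['fx'],(uv[1]-c['cy'])/c['fy'],1]); return o+d*(z-o[2])/d[2]
def tri(obs):
    A=[];b=[]
    for c,uv in obs:
        R=np.array(c['R']);t=np.array(c['t']);o=-R.T@t
        d=R.T@np.array([(uv[0]-c['cx'])/c['fx'],(uv[1]-c['cy'])/c['fy'],1]);d/=np.linalg.norm(d)
        P=np.eye(3)-np.outer(d,d);A.append(P);b.append(P@o)
    return np.linalg.lstsq(np.vstack(A),np.hstack(b),rcond=None)[0]
E
python3 - <<'E'
from h import *
print(bot.tip_reach); print(bot.get_obs())
s=cap('scene','s0.png'); t=cap('top','t0.png')
for n,c in (('scene',s),('top',t)):
    print(n,c['fx'],-np.array(c['R']).T@np.array(c['t']))
    for q in ['base','hood','pack','sheet','pot0','handle','bridge','lug','slot','stop']:
        try: print(q,[(np.round(b['rect']).astype(int).tolist(),round(b['p'],2)) for b in bot.boxes_of(q,c)][:7])
        except Exception as e: print(q,e)
E
```

```text
pics
25.0
{'time': 0.0, 'joint_positions': array([ 1.06302295e+00,  3.42715953e-01,  1.52502887e+00, -1.19879599e-05,
        1.27539520e+00, -1.45957404e-01]), 'dq': array([ 1.34984606e-03,  9.68019645e-04,  1.42292304e-03, -3.23703115e-05,
        2.30490088e-03, -4.29327843e-04]), 'tau': array([ 1.17484367e-03, -4.31249464e+01, -2.44212914e+01,  7.18196877e-02,
        5.59981016e-02, -1.49091438e-04]), 'tool_pos': array([185.6134432 , 490.69319348, 251.04431286]), 'tcp_rot': array([-3.14006007e+00, -2.13707212e-04,  2.77978001e+00]), 'contact_force': array([-0.46808518, -0.08160933,  0.74959921]), 'moment': array([ 0.02962642,  0.00676213, -0.02916301]), 'grip_width': 91.6048951160096}
scene 409.7272256905266 [1055.72361937 -609.86909104  938.49759056]
base [([228, 249, 74, 65], 0.73), ([129, 299, 77, 81], 0.59), ([261, 182, 38, 26], 0.33)]
hood [([130, 298, 77, 83], 0.79)]
pack [([302, 206, 33, 27], 0.93)]
sheet [([262, 181, 39, 30], 0.88), ([354, 225, 48, 33], 0.61), ([264, 140, 37, 24], 0.57)]
pot0 [([325, 176, 16, 21], 0.57), ([290, 150, 13, 21], 0.54)]
handle [([132, 300, 80
[... 194 characters left out ...]
slot [([227, 248, 79, 69], 0.77)]
stop [([227, 251, 77, 65], 0.63)]
top 450.2671363093397 [ 247.27536916  108.93007083 1523.60903004]
base [([306, 186, 63, 65], 0.97)]
hood [([396, 204, 55, 51], 0.87)]
pack [([226, 168, 35, 33], 0.75)]
sheet [([216, 119, 37, 36], 0.92), ([210, 272, 38, 42], 0.76), ([222, 214, 34, 35], 0.68)]
pot0 [([171, 214, 14, 16], 0.62), ([187, 165, 13, 15], 0.57), ([391, 155, 39, 24], 0.39), ([307, 186, 62, 64], 0.25)]
handle [([394, 204, 61, 53], 0.92), ([307, 185, 62, 61], 0.36)]
bridge [([225, 168, 33, 27], 0.64)]
lug [([396, 204, 55, 54], 0.8), ([307, 185, 61, 61], 0.26), ([220, 216, 35, 31], 0.18)]
slot [([307, 183, 61, 67], 0.86)]
stop [([307, 185, 63, 64], 0.84)]
```

```bash
python3 - <<'E'
import cv2
s=cv2.imread('pics/s0.png');t=cv2.imread('pics/t0.png')
cv2.imwrite('pics/s0b.png',cv2.resize(s[100:380,80:400],(685,600),interpolation=3))
cv2.imwrite('pics/t0b.png',cv2.resize(t[60:320,140:460],(738,600),interpolation=3))
E
```

```text
(no output)
```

View pics/s0b.png

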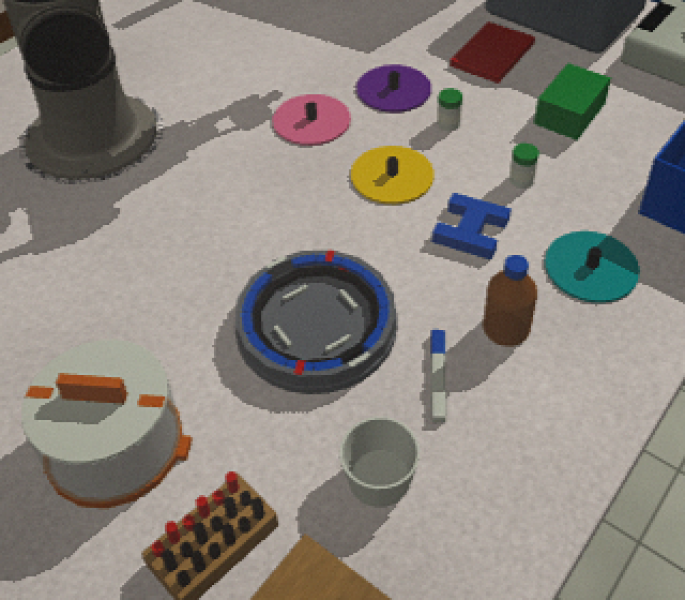

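View pics/t0b.png

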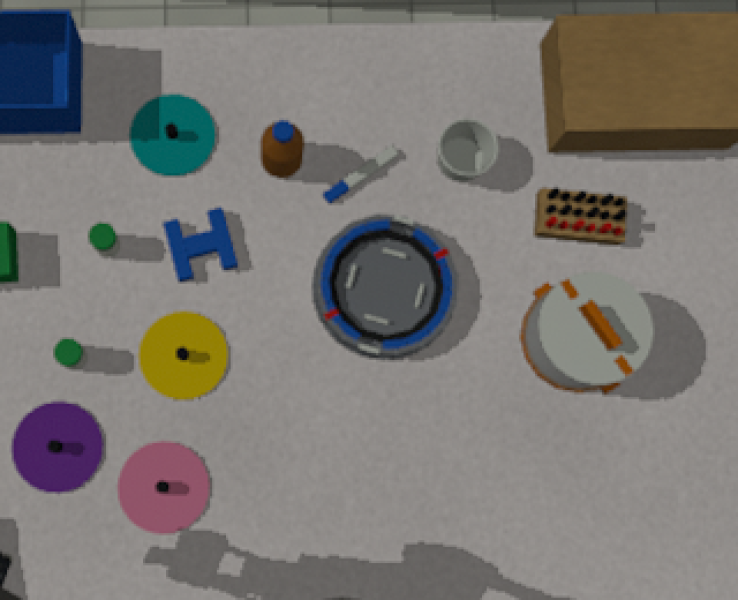

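The top crop shows two pots with green caps at (101,237) and (68,352), the blue H pack at (200,245), and the base at (385,287). The hood is at (595,330), with its handle running from upper left to lower right. The four discs are teal (173,134), yellow (183,355), purple (58,446) and pink (164,487). The yellow one with the black knob is the sheet.

```bash
cat >> h.py <<'E'
def mask(c,kind):
    h=cv2.cvtColor(c['color'],cv2.COLOR_RGB2HSV).astype(int);H,S,V=h[...,0],h[...,1],h[...,2]
    m={'yellow':(abs(H-26)<6)&(S>180)&(V>80),'green':(abs(H-65)<12)&(S>120),'blue':(abs(H-112)<8)&(S>150)&(V>50),'orange':(abs(H-11)<6)&(S>170)&(V>90),'red':((H<5)|(H>174))&(S>170)&(V>80)}[kind]
    return m.astype(np.uint8)
def blobs(m,amin=8):
    n,l,st,ce=cv2.connectedComponentsWithStats(m)
    return [(np.round(ce[i],1).tolist(),int(st[i,4]),st[i,:4].tolist()) for i in range(1,n) if st[i,4]>=amin]
E
python3 - <<'E'
from h import *
s=cap('scene');t=cap('top')
cv2.imwrite('pics/full.png',cv2.resize(np.hstack([s['color'],t['color']])[...,::-1],(800,300),interpolation=cv2.INTER_AREA))
for n,c in (('s',s),('t',t)):
    for k in ['yellow','green','blue','orange','red']: print(n,k,blobs(mask(c,k)))
w=140+np.array([183,355])/2.306*1; 
f=lambda x,y:(140+x/2.306,60+y/2.308)
for nm,uv,z in [('packtop',f(200,245),22),('knob',f(183,354),32),('potA',f(101,237),60),('potB',f(68,352),60),('base',f(385,287),36),('mark1',f(403,224),36),('mark2',f(369,348),36),('handle',f(602,325),133),('hA',f(585,306),133),('hB',f(619,345),133),('teal',f(173,134),0),('purple',f(58,446),0),('pink',f(164,487),0),('flask',f(282,150),0),('tub',f(468,150),60),('mk',f(365,175),14),('rack',f(583,215),56)]:
    print(nm,ray(t,uv,z).round(0)[:2])
E
```

```text
s yellow [([442.4, 142.2], 1587, [410, 120, 62, 63]), ([262.8, 181.3], 765, [244, 168, 38, 27])]
s green [([347.2, 146.1], 741, [330, 130, 35, 35]), ([290.2, 144.7], 56, [285, 142, 11, 7]), ([325.1, 170.9], 81, [320, 167, 12, 10])]
s blue [([327.4, 30.6], 3776, [290, 0, 85, 74]), ([272.2, 29.2], 1025, [255, 4, 30, 59]), ([253.1, 43.8], 18, [251, 42, 6, 5]), ([253.8, 50.6], 29, [251, 48, 6, 6]), ([385.1, 53.6], 10, [382, 52, 6, 4]), ([408.5, 60.4], 11, [407, 57, 4, 7]), ([390.7, 63.6], 11, [389, 61, 5, 5]), ([403.3, 68.4], 15, [400, 65, 8, 7]), ([382.5, 67.0], 10, [380, 66, 6, 4]), ([398.6, 71.0], 8, [397, 69, 4, 5]), ([391.3, 72.3], 9, [390, 71, 4, 4]), ([389.3, 78.8], 11, [388, 76, 3, 8]), ([396.8, 78.4], 13, [394, 76, 6, 6]), ([392.5, 90.4], 85, [385, 82, 17, 18]), ([414.4, 181.9], 3200, [379, 147, 73, 72]), ([300.6, 203.1], 400, [283, 190, 35, 28]), ([224.1, 220.5], 41, [217, 219, 15, 4]), ([320.9, 223.0], 70, [316, 219, 11, 9]), ([252.3, 238.8], 209, [234, 220, 27, 43]), ([201.2, 251.3], 217, [193, 228, 25, 44]), ([284.5, 259.1], 65, [282, 254, 6, 11]), ([230.7, 269.8], 61, [223,
[... 1700 characters left out ...]
141, [392, 191, 17, 20]), ([410.0, 217.8], 24, [407, 214, 7, 8])]
t red [([243.2, 12.5], 13230, [0, 0, 512, 30]), ([378.6, 155.5], 11, [377, 154, 4, 4]), ([390.2, 157.2], 12, [388, 156, 5, 4]), ([402.0, 158.4], 13, [400, 157, 5, 4]), ([331.0, 169.5], 12, [329, 168, 5, 4]), ([482.4, 217.0], 236, [478, 186, 10, 62]), ([283.3, 195.6], 11, [281, 194, 6, 4]), ([127.2, 239.1], 18, [124, 235, 6, 7])]
packtop [620. 193.]
knob [456. 218.]
potA [625. 334.]
potB [458. 379.]
base [548. -78.]
mark1 [ 643. -109.]
mark2 [459. -51.]
handle [ 470. -359.]
hA [ 497. -338.]
hB [ 442. -380.]
teal [802. 234.]
purple [329. 403.]
pink [267. 249.]
flask [773.  67.]
tub [ 747. -206.]
mk [726. -58.]
rack [ 646. -370.]
```

View pics/full.png

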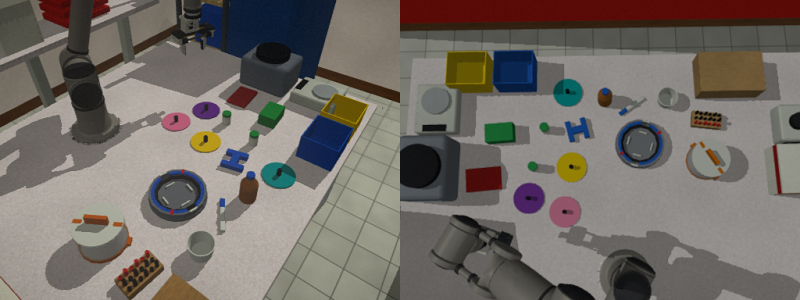

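Only two pots show: A at (625,334) and B at (458,379). I'll check behind the arm once it has moved. Next I'll write a move planner and go above the pack.

```bash
cat >> h.py <<'E'
def plan(wps,p0=None,psi0=None):
    """wps: (x,y,z,psi). prints the per-call tool-frame delta"""
    o=bot.get_obs();p=np.array(o['tool_pos'] if p0 is None else p0,float);psi=o['tcp_rot'][2] if psi0 is None else psi0
    print('now',p.round(1),round(psi,3),o['tcp_rot'].round(4),'t',round(o['time'],2))
    for w in wps:
        q=np.array(w[:3],float);dpsi=(w[3]-psi+np.pi)%(2*np.pi)-np.pi
        n=int(max(1,np.ceil(np.linalg.norm(q-p)/200),np.ceil(abs(dpsi)/.58)))
        for i in range(n):
            d=(q-p)/n*1.0;c,s=np.cos(psi),np.sin(psi)
            print([round(d[0]*c+d[1]*s,1),round(d[0]*s-d[1]*c,1),round(-d[2],1),0,0,round(-dpsi/n,3)],'rows>=%d'%np.ceil(max(np.linalg.norm(d)/41.7,abs(dpsi)/n/.125)),end=' ')
            psi+=dpsi/n;
            P=p+d; p=P if i==n-1 else P; n_left=n-i-1
            if n_left: q=q; 
            # keep equal split
            d0=d
            n_=n
            if n_left: pass
            print('->',p.round(0),round(psi,2))
            if n_left: # re-split the rest
                wrest=(q-p); 
                n=n; 
                # scale so that the next (q-p)/n equals rest/n_left
                q=p+wrest; 
                p=p+0*wrest
        
E
python3 - <<'E'
# cleaner planner
s=open('h.py').read(); s=s[:s.index('def plan')]+'''def plan(wps,p0=None,psi0=None):
    """wps: (x,y,z,psi) -> tool-frame delta of each call"""
    o=bot.get_obs();p=np.array(o['tool_pos'] if p0 is None else p0,float);psi=o['tcp_rot'][2] if psi0 is None else psi0
    print('now',p.round(1),round(psi,3),'rp',o['tcp_rot'][:2].round(4),'t',round(o['time'],2))
    for w in wps:
        q=np.array(w[:3],float);dpsi=(w[3]-psi+np.pi)%(2*np.pi)-np.pi
        n=int(max(1,np.ceil(np.linalg.norm(q-p)/200),np.ceil(abs(dpsi)/.58)));d=(q-p)/n;r=dpsi/n
        for i in range(n):
            c,s=np.cos(psi),np.sin(psi)
            print([round(v,3) for v in (d[0]*c+d[1]*s,d[0]*s-d[1]*c,-d[2])]+[0,0,round(-r,4)],'rows>=%d'%np.ceil(max(np.linalg.norm(d)/41.7,abs(r)/.125)),'->',(p+d).round(0),round(psi+r,2))
            p=p+d;psi+=r
'''
open('h.py','w').write(s)
E
python3 - <<'E'
from h import *
from scipy.spatial.transform import Rotation as Ro
c=cap('wrist'); o=bot.get_obs(); R=np.array(c['R']);C=-R.T@np.array(c['t'])
Rt=Ro.from_euler('xyz',o['tcp_rot']).as_matrix()
print('cam in tool',(Rt.T@(C-o['tool_pos'])).round(1),(R@Rt).round(3),c['fx'],c['cx'],c['cy'])
plan([(600,200,280,1.79)])
E
```

```text
cam in tool [ 7.590e+01  1.000e-01 -1.331e+02] [[-0.001  1.    -0.001]
 [-0.96  -0.001 -0.282]
 [-0.282  0.     0.96 ]] 320.3315255087383 258.7349413776464 189.4143288960219
now [185.8 491.  251.7] 2.78 rp [3.1416 0.    ] t 1.25
[np.float64(-163.454), np.float64(-41.852), np.float64(-9.424), 0, 0, np.float64(0.3299)] rows>=5 -> [324. 394. 261.] 2.45
[np.float64(-168.197), np.float64(13.358), np.float64(-9.424), 0, 0, np.float64(0.3299)] rows>=5 -> [462. 297. 271.] 2.12
[np.float64(-154.799), np.float64(67.127), np.float64(-9.424), 0, 0, np.float64(0.3299)] rows>=5 -> [600. 200. 280.] 1.79
```

Emit:
step_arm:
  deltas:
    - [-163.5,-41.9,-9.4,0,0,0.33]
    - [-163.5,-41.9,-9.4,0,0,0.33]
    - [-163.5,-41.9,-9.4,0,0,0.33]
    - [-163.5,-41.9,-9.4,0,0,0.33]
    - [-163.5,-41.9,-9.4,0,0,0.33]
  fingers: 91.8

```text
time: 1.67
tool_pos: [329.0, 390.6, 261.6]
tcp_rot: [3.14, 0.003, 2.444]
contact_force: [0.4, 1.1, 0.6]
grip_width: 92.2
```

Emit:
step_arm:
  deltas:
    - [-168.2,13.4,-9.4,0,0,0.33]
    - [-168.2,13.4,-9.4,0,0,0.33]
    - [-168.2,13.4,-9.4,0,0,0.33]
    - [-168.2,13.4,-9.4,0,0,0.33]
    - [-168.2,13.4,-9.4,0,0,0.33]

```text
time: 2.08
tool_pos: [467.0, 293.3, 270.6]
tcp_rot: [3.14, 0.003, 2.114]
contact_force: [-0.2, -0.2, 0.4]
grip_width: 91.8
```

Emit:
step_arm:
  deltas:
    - [-154.8,67.1,-9.4,0,0,0.33]
    - [-154.8,67.1,-9.4,0,0,0.33]
    - [-154.8,67.1,-9.4,0,0,0.33]
    - [-154.8,67.1,-9.4,0,0,0.33]
    - [-154.8,67.1,-9.4,0,0,0.33]

```text
time: 2.5
tool_pos: [604.4, 195.7, 279.0]
tcp_rot: [3.14, 0.002, 1.785]
contact_force: [-0.9, -1.3, -0.8]
grip_width: 91.9
```

```bash
python3 - <<'E'
from h import *
c=cap('wrist','w1.png');c=cap('wrist');s=cap('scene');t=cap('top');o=bot.get_obs();print(o['tool_pos'],o['tcp_rot'],o['time'])
for k in ['blue','yellow','green']: print(k,blobs(mask(c,k),40))
print('green s,t',blobs(mask(s,'green')),blobs(mask(t,'green')))
E
```

```text
[599.03881853 200.90845041 279.60146093] [-3.14048844e+00 -6.15042914e-04  1.79073530e+00] 2.7
blue [([489.8, 28.9], 2470, [459, 0, 53, 61]), ([274.2, 163.8], 3741, [236, 127, 76, 75]), ([228.2, 308.4], 395, [202, 294, 44, 38]), ([294.4, 309.2], 321, [285, 296, 20, 28]), ([368.6, 317.9], 197, [360, 310, 20, 14])]
yellow []
green [([311.0, 42.9], 1297, [292, 22, 39, 43])]
green s,t [([347.1, 146.3], 755, [330, 130, 35, 35]), ([290.1, 144.8], 59, [285, 142, 11, 8]), ([325.3, 170.7], 78, [320, 167, 12, 9])] [([127.6, 170.0], 953, [109, 157, 39, 27]), ([183.8, 162.0], 96, [179, 157, 11, 11]), ([169.2, 212.2], 101, [164, 207, 12, 12])]
```

View pics/w1.png

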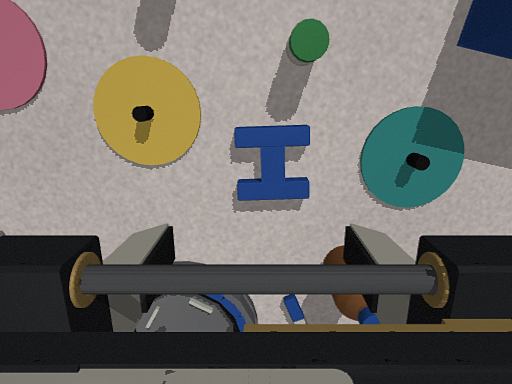

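The wrist view shows the pack H at (274,164), the yellow sheet at (147,111) with its knob at (142,113), pot A's cap at (310,40) and the teal look-alike at (413,158). I'll fit shape models to get exact poses.

```bash
cat >> h.py <<'E'
from scipy.optimize import minimize
def box(x0,x1,y0,y1,z0,z1): return [np.array([[x,y,z] for x in(x0,x1) for y in (y0,y1) for z in (z0,z1)],float)]
def cyl(r,z0,z1,a=np.linspace(0,2*np.pi,48)): return [np.array([[r*np.cos(t),r*np.sin(t),z] for t in a for z in (z0,z1)])]
PACK=box(-46,46,22,46,0,22)+box(-46,46,-46,-22,0,22)+box(-15,15,-22,22,0,22)
SHEET=cyl(66,0,5)
CAP=cyl(20,48,60)
def shift(P,z): return [p+[0,0,z] for p in P]
def render(c,P,x,y,yaw,shape):
    m=np.zeros((shape[0]*4,shape[1]*4),np.uint8);R=np.array([[np.cos(yaw),-np.sin(yaw),0],[np.sin(yaw),np.cos(yaw),0],[0,0,1]])
    for p in P:
        q=(p@R.T+[x,y,0])@np.array(c['R']).T+np.array(c['t']);uv=q[:,:2]/q[:,2:]*[c['fx'],c['fy']]+[c['cx'],c['cy']]
        cv2.fillConvexPoly(m,cv2.convexHull(((uv+.5)*4).astype(np.float32)).round().astype(np.int32),1)
    return cv2.resize(m.astype(np.float32),shape[::-1],interpolation=cv2.INTER_AREA)
def fit(c,m,P,x,y,yaw=0,useyaw=True,roi=60):
    """fit x,y,yaw of a prism model P to mask m (only near the guess)"""
    g=render(c,P,x,y,yaw,m.shape);ok=cv2.dilate((g>0).astype(np.uint8),np.ones((roi,roi)));mm=(m*ok).astype(np.float32)
    f=lambda v:float(np.abs(render(c,P,v[0],v[1],v[2]if useyaw else yaw,m.shape)-mm).sum())
    s=np.array([[0,0,0],[12,0,0],[0,12,0],[-8,-8,.25]])if useyaw else np.array([[0,0],[12,0],[0,12]])
    v0=np.array([x,y,yaw]if useyaw else [x,y],float)
    for k in (1,.4): 
        r=minimize(f,v0,method='Nelder-Mead',options=dict(initial_simplex=v0+s*k,xatol=.02,fatol=.5));v0=r.x
    return v0,r.fun/max(mm.sum(),1)
def hullmask(m):
    n,l,st,_=cv2.connectedComponentsWithStats(m);i=1+np.argmax(st[1:,4]);ct,_=cv2.findContours((l==i).astype(np.uint8),0,2)
    o=np.zeros_like(m);cv2.fillConvexPoly(o,cv2.convexHull(np.vstack(ct)),1);return o
def ymask(c):
    h=cv2.cvtColor(c['color'],cv2.COLOR_RGB2HSV).astype(int);return ((abs(h[...,0]-25)<7)&(h[...,1]>110)&(h[...,2]>80)).astype(np.uint8)
E
python3 - <<'E'
from h import *
c=cap('wrist');t=cap('top')
print(cv2.cvtColor(c['color'],cv2.COLOR_RGB2HSV)[80,120])
mb=mask(c,'blue');ct=mask(t,'blue')
for n,cc,m in (('wrist',c,mb),('top',t,ct)): print('pack',n,fit(cc,m,PACK,620,193,.22,roi=25))
y=ymask(c);y[:,:60]=0;y[200:]=0
ty=ymask(t);ty[:,:180]=0;ty[:180]=0
print('sheet',fit(c,hullmask(y),SHEET,456,218,useyaw=False),fit(t,hullmask(ty),SHEET,456,218,useyaw=False))
print('potA',fit(c,mask(c,'green'),CAP,625,334,useyaw=False,roi=30),fit(t,mask(t,'green'),CAP,625,334,useyaw=False,roi=20))
print('potB',fit(t,mask(t,'green'),CAP,458,379,useyaw=False,roi=20))
# height checks: triangulated tops
def cen(m,box):
    x,y,w,h=box;z=np.zeros_like(m);z[y:y+h,x:x+w]=m[y:y+h,x:x+w];q=cv2.moments(z,True);return (q['m10']/q['m00'],q['m01']/q['m00'])
print('pack tri',tri([(c,cen(mb,(230,120,90,90))),(t,cen(ct,(205,145,42,42)))]).round(1),'potA tri',tri([(c,cen(mask(c,'green'),(280,10,60,60))),(t,cen(mask(t,'green'),(175,150,20,20)))]).round(1))
E
```

```text
[ 23 157 177]
pack wrist (array([6.23333988e+02, 1.93655775e+02, 2.37458309e-01]), np.float64(0.07689067133998383))
pack top (array([6.25964578e+02, 1.95624373e+02, 2.01616000e-01]), np.float64(8.436383928571429))
sheet (array([457.94855584, 220.80247421]), np.float64(0.010889578982082005)) (array([468.10803223, 232.94799805]), np.float64(12.936029411764705))
potA (array([627.06720075, 333.37619275]), np.float64(0.08639562157935887)) (array([629.37158513, 335.95765924]), np.float64(0.35054347826086957))
potB (array([460.91394043, 381.38128662]), np.float64(0.2790841584158416))
pack tri [641.5 179.6  -2. ] potA tri [627.  333.4  60.8]
```

```bash
python3 - <<'E'
from h import *
plan([(623.3,193.6,130,1.808)])
E
```

```text
now [598.8 201.4 280.2] 1.792 rp [-3.1414e+00 -5.0000e-04] t 2.8
[np.float64(-12.975), np.float64(22.188), np.float64(150.152), 0, 0, np.float64(-0.0162)] rows>=4 -> [623. 194. 130.] 1.81
```

Emit:
step_arm:
  deltas:
    - [-13,22.2,150,0,0,-0.016]
    - [-13,22.2,150,0,0,-0.016]
    - [-13,22.2,150,0,0,-0.016]
    - [-13,22.2,150,0,0,-0.016]
    - [-13,22.2,150,0,0,-0.016]
  fingers: 70

```text
time: 3.22
tool_pos: [620.7, 192.4, 123.5]
tcp_rot: [-3.13, -0.001, 1.807]
contact_force: [-1.9, 1.3, -0.2]
grip_width: 70.3
```

```bash
python3 - <<'E'
from h import *
for i in range(2):
    c=cap('wrist');m=mask(c,'blue');r=fit(c,m,PACK,623,193.6,.237,roi=15);print(r)
for z in (-6,6): print(z,fit(c,m,shift(PACK,z),623,193.6,.237,roi=15))
v=r[0]; plan([(v[0],v[1],29,v[2]+np.pi/2)])
E
```

```text
(array([6.22779791e+02, 1.93142323e+02, 2.40736945e-01]), np.float64(0.06369535519125682))
(array([6.23140224e+02, 1.93554578e+02, 2.42047371e-01]), np.float64(0.06829587036069001))
-6 (array([6.23243701e+02, 1.91988758e+02, 2.44895593e-01]), np.float64(0.039421066387872454))
6 (array([6.22923891e+02, 1.94589329e+02, 2.34090990e-01]), np.float64(0.12017119707266075))
now [623.8 193.1 130.3] 1.807 rp [-3.1406e+00 -3.0000e-04] t 3.32
[np.float64(0.603), np.float64(-0.54), np.float64(101.327), 0, 0, np.float64(-0.0058)] rows>=3 -> [623. 194.  29.] 1.81
```

Emit:
step_arm:
  deltas:
    - [0,0,40,0,0,-0.006]
    - [0,0,75,0,0,-0.006]
    - [0.5,-0.5,95,0,0,-0.006]
    - [0.5,-0.5,101,0,0,-0.006]
    - [0.5,-0.5,101,0,0,-0.006]

```text
time: 3.73
tool_pos: [624.2, 193.2, 30.1]
tcp_rot: [3.14, -0.0, 1.813]
contact_force: [0.6, -0.1, 1.1]
grip_width: 70.1
```

Emit:
step_arm:
  deltas:
    - [0,0,0,0,0,0]
    - [0,0,0,0,0,0]
    - [0,0,0,0,0,0]
    - [0,0,0,0,0,0]
    - [0,0,0,0,0,0]
  fingers: 15

```text
time: 4.15
tool_pos: [624.4, 192.6, 30.0]
tcp_rot: [3.14, 0.0, 1.812]
contact_force: [-0.1, -0.9, -0.7]
grip_width: 41.5
```

Emit:
step_arm:
  deltas:
    - [0,0,-15,0,0,0]
    - [0,0,-50,0,0,0]
    - [0,0,-90,0,0,0]
    - [0,0,-130,0,0,0]
    - [0,0,-171,0,0,0]

```text
time: 4.57
tool_pos: [623.5, 192.3, 201.8]
tcp_rot: [-3.141, -0.0, 1.812]
contact_force: [0.9, 0.1, 0.3]
grip_width: 15.1
```

```bash
python3 - <<'E'
from h import *
plan([(540,-78,215,1.87)])
E
```

```text
now [623.5 192.3 201.8] 1.812 rp [-3.1412e+00 -1.0000e-04] t 4.57
[np.float64(-121.309), np.float64(-72.782), np.float64(-6.583), 0, 0, np.float64(-0.0291)] rows>=4 -> [582.  57. 208.] 1.84
[np.float64(-119.137), np.float64(-76.286), np.float64(-6.583), 0, 0, np.float64(-0.0291)] rows>=4 -> [540. -78. 215.] 1.87
```

The fingers are slow, about 70 mm/s, and hadn't closed before the lift. I'll reopen, measure again and repeat.

Emit:
step_arm:
  deltas:
    - [0,0,72,0,0,0]
    - [0,0,72,0,0,0]
    - [0,0,72,0,0,0]
    - [0,0,72,0,0,0]
    - [0,0,72,0,0,0]
  fingers: 60

```text
time: 4.98
tool_pos: [624.6, 192.6, 129.3]
tcp_rot: [3.14, -0.0, 1.812]
contact_force: [0.2, 1.0, 0.2]
grip_width: 44.0
```

```bash
python3 - <<'E'
from h import *
c=cap('wrist');c=cap('wrist');m=mask(c,'blue');r=fit(c,m,PACK,623,193.6,.237,roi=15);print(r)
v=r[0]; plan([(v[0],v[1],29,v[2]+np.pi/2)]);print(bot.get_obs()['grip_width'])
E
```

```text
(array([6.21675814e+02, 1.92932387e+02, 2.38056658e-01]), np.float64(0.1219844956901377))
now [625.  192.7 129.9] 1.812 rp [3.1383e+00 1.0000e-04] t 5.08
[np.float64(1.031), np.float64(-3.158), np.float64(100.945), 0, 0, np.float64(0.003)] rows>=3 -> [622. 193.  29.] 1.81
51.961950986063435
```

Emit:
step_arm:
  deltas:
    - [0.5,-2,40,0,0,0]
    - [0.5,-2,75,0,0,0]
    - [0.5,-2,95,0,0,0]
    - [0.5,-2,101,0,0,0]
    - [0.5,-2,101,0,0,0]

```text
time: 5.5
tool_pos: [621.6, 192.5, 27.2]
tcp_rot: [-3.14, -0.0, 1.812]
contact_force: [-0.3, 0.5, 0.9]
grip_width: 59.8
```

Emit:
step_arm:
  deltas:
    - [0,0,0,0,0,0]
    - [0,0,0,0,0,0]
    - [0,0,0,0,0,0]
    - [0,0,0,0,0,0]
    - [0,0,0,0,0,0]
  fingers: 15

```text
time: 5.92
tool_pos: [622.2, 192.5, 27.6]
tcp_rot: [3.14, -0.0, 1.812]
contact_force: [0.0, 0.4, -0.1]
grip_width: 31.3
```

Emit:
step_arm:
  deltas:
    - [0,0,0,0,0,0]
    - [0,0,0,0,0,0]
    - [0,0,0,0,0,0]
    - [0,0,0,0,0,0]
    - [0,0,0,0,0,0]

```text
time: 6.33
tool_pos: [622.0, 192.5, 27.5]
tcp_rot: [3.141, 0.0, 1.812]
contact_force: [-1.1, -0.7, 6.0]
grip_width: 30.2
```

Emit:
step_arm:
  deltas:
    - [0,0,-15,0,0,0]
    - [0,0,-50,0,0,0]
    - [0,0,-90,0,0,0]
    - [0,0,-130,0,0,0]
    - [0,0,-171,0,0,0]

```text
time: 6.75
tool_pos: [621.0, 192.3, 198.2]
tcp_rot: [-3.139, -0.0, 1.812]
contact_force: [1.4, 0.5, -3.8]
grip_width: 30.0
```

```bash
python3 - <<'E'
from h import *
print(bot.get_obs()['grip_width'])
plan([(500,-60,235,1.87)])
E
```

```text
30.013462348212034
now [621.  192.3 198.2] 1.812 rp [-3.1387e+00 -3.0000e-04] t 6.75
[np.float64(-108.079), np.float64(-88.833), np.float64(-18.398), 0, 0, np.float64(-0.0292)] rows>=4 -> [560.  66. 217.] 1.84
[np.float64(-105.443), np.float64(-91.945), np.float64(-18.398), 0, 0, np.float64(-0.0292)] rows>=4 -> [500. -60. 235.] 1.87
```

```bash
python3 - <<'E'
from h import *
t=cap('top');print(blobs(mask(t,'red'),6)); 
for uv in ((331.0,169.5),(283.3,195.6)): print(ray(t,uv,36))
plan([(525,-150,235,1.266)])
E
```

```text
[([243.3, 12.6], 13364, [0, 0, 512, 30]), ([378.7, 155.7], 12, [377, 154, 4, 4]), ([384.3, 157.0], 7, [383, 156, 3, 3]), ([390.2, 157.2], 12, [388, 156, 5, 4]), ([396.1, 158.1], 8, [395, 157, 3, 3]), ([402.0, 158.4], 13, [400, 157, 5, 4]), ([407.4, 159.7], 7, [406, 159, 4, 3]), ([331.0, 169.5], 12, [329, 168, 5, 4]), ([482.4, 217.1], 234, [478, 186, 10, 62]), ([283.5, 195.5], 12, [281, 194, 6, 4]), ([109.5, 228.3], 843, [85, 213, 45, 31])]
[ 598.04288382 -162.0023301    36.        ]
[511.21753162   2.97715951  36.        ]
now [624.6 193.1 208.6] 1.812 rp [3.1289e+00 6.0000e-04] t 6.8
[np.float64(-154.7), np.float64(-89.331), np.float64(-13.223), 0, 0, np.float64(0.2729)] rows>=5 -> [575.  22. 222.] 1.54
[np.float64(-173.054), np.float64(-44.321), np.float64(-13.223), 0, 0, np.float64(0.2729)] rows>=5 -> [ 525. -150.  235.] 1.27
```

Emit:
step_arm:
  deltas:
    - [-154.7,-89.3,-20,0,0,0.273]
    - [-154.7,-89.3,-20,0,0,0.273]
    - [-154.7,-89.3,-20,0,0,0.273]
    - [-154.7,-89.3,-20,0,0,0.273]
    - [-154.7,-89.3,-20,0,0,0.273]

```text
time: 7.22
tool_pos: [570.4, 16.2, 217.6]
tcp_rot: [-3.14, 0.002, 1.536]
contact_force: [0.4, 0.6, -3.3]
grip_width: 30.1
```

Emit:
step_arm:
  deltas:
    - [-173,-44.3,-13,0,0,0.273]
    - [-173,-44.3,-13,0,0,0.273]
    - [-173,-44.3,-13,0,0,0.273]
    - [-173,-44.3,-13,0,0,0.273]
    - [-173,-44.3,-13,0,0,0.273]

```text
time: 7.63
tool_pos: [520.6, -155.3, 230.5]
tcp_rot: [-3.141, 0.002, 1.262]
contact_force: [0.2, -1.0, -2.5]
grip_width: 29.9
```

```bash
python3 - <<'E'
from h import *
c=cap('wrist');c=cap('wrist','w2.png')
print(bot.get_obs()['tool_pos'],bot.get_obs()['tcp_rot'])
print(blobs(mask(c,'red'),15));
for b in blobs(mask(c,'red'),15): print(ray(c,b[0],36).round(1))
print(proj(c,(554.6,-79.5,14)))
E
```

```text
[ 521.46387001 -152.97818465  230.275573  ] [-3.14085424e+00  1.10498772e-04  1.26151677e+00]
[([194.1, 14.2], 250, [183, 2, 23, 25]), ([218.5, 11.4], 30, [214, 8, 11, 8]), ([328.6, 152.6], 94, [322, 147, 16, 10])]
[509.5   3.2  36. ]
[531.6  -1.5  36. ]
[ 595.4 -158.9   36. ]
[267.25507327  88.81972719]
```

View pics/w2.png

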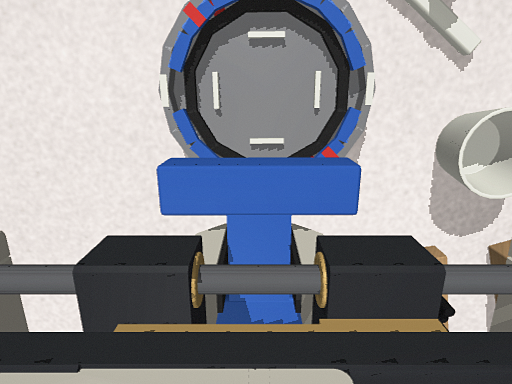

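The base is in view with its four ribs at (266,34), (214,90), (318,90) and (266,141), slot marks at (163,88) and (370,88), and red stop marks at (194,14) and (329,153). The pack is held firmly.

```bash
cat >> h.py <<'E'
def whites(c,box,thr=170):
    x0,x1,y0,y1=box;g=c['color'].astype(int);m=((g.min(2)>thr)&(g.max(2)-g.min(2)<45)).astype(np.uint8);z=np.zeros_like(m);z[y0:y1,x0:x1]=m[y0:y1,x0:x1];return blobs(z,25)
E
python3 - <<'E'
from h import *
c=cap('wrist')
bl=whites(c,(195,338,10,158),165);print(bl)
P=[ray(c,b[0],18) for b in bl];print(np.round(P,1))
if len(P)==4:
    P=np.array(P)[:,:2];ctr=P.mean(0);print('centre',ctr,[(round(np.hypot(*(p-ctr)),1),round(np.arctan2(*(p-ctr)[::-1])%(np.pi/2),3)) for p in P])
print('slotmarks',[(b,ray(c,b[0],36).round(1)) for b in whites(c,(150,390,60,115),150)])
print('gray rib',c['color'][34,266],c['color'][90,214],c['color'][88,163],c['color'][88,370])
m=mask(c,'blue');h=bot.get_obs()['tool_pos'];print(h, bot.get_obs()['tcp_rot'])
# held pack pose: fit front bar only
for z in (h[2]-29,):
    print('held',z,fit(c,m,shift(box(-46,46,22,46,0,22),z),h[0],h[1],-.309,roi=8))
E
```

```text
[([266.0, 36.8], 220, [248, 34, 38, 7]), ([215.4, 92.8], 190, [212, 75, 7, 37]), ([317.3, 92.0], 186, [315, 74, 6, 37]), ([266.7, 142.9], 173, [250, 140, 34, 6])]
[[ 568.5  -29.6   18. ]
 [ 503.   -64.1   18. ]
 [ 603.3  -95.5   18. ]
 [ 538.  -129.6   18. ]]
centre [553.20120086 -79.7247822 ] [(np.float64(52.4), np.float64(1.274)), (np.float64(52.6), np.float64(1.27)), (np.float64(52.6), np.float64(1.266)), (np.float64(52.2), np.float64(1.274))]
slotmarks [(([157.8, 89.1], 869, [150, 60, 20, 55]), array([452.8, -44.6,  36. ])), (([378.6, 88.3], 1167, [365, 60, 25, 55]), array([ 658.1, -109.6,   36. ])), (([215.4, 92.7], 198, [212, 74, 7, 38]), array([505.2, -64.9,  36. ])), (([317.3, 92.0], 207, [314, 74, 8, 37]), array([600.3, -94.7,  36. ]))]
gray rib [170 171 167] [236 236 228] [231 231 222] [230 230 221]
[ 521.85900058 -151.17578311  230.17763822] [-3.14049847e+00 -7.93030426e-04  1.26320723e+00]
held 201.17763822212459 (array([ 5.21363107e+02, -1.53005661e+02, -3.05003593e-01]), np.float64(0.061992174136161475))
```

```bash
python3 - <<'E'
from h import *
plan([(553.2,-79.7,80,1.27),(553.2,-79.7,43,1.27)])
E
```

```text
now [ 521.9 -151.2  230.2] 1.263 rp [-3.1405e+00 -8.0000e-04] t 7.78
[np.float64(77.61), np.float64(8.23), np.float64(150.178), 0, 0, np.float64(-0.0068)] rows>=5 -> [553. -80.  80.] 1.27
[np.float64(0.0), np.float64(0.0), np.float64(37.0), 0, 0, np.float64(-0.0)] rows>=1 -> [553. -80.  43.] 1.27
```

Emit:
step_arm:
  deltas:
    - [77.6,8.2,60,0,0,-0.007]
    - [77.6,8.2,100,0,0,-0.007]
    - [77.6,8.2,150,0,0,-0.007]
    - [77.6,8.2,150,0,0,-0.007]
    - [77.6,8.2,150,0,0,-0.007]

```text
time: 8.2
tool_pos: [549.9, -74.4, 74.2]
tcp_rot: [-3.13, -0.001, 1.276]
contact_force: [-1.4, 0.7, -3.6]
grip_width: 29.7
```

Emit:
step_arm:
  deltas:
    - [0,0,0,0,0,0]
    - [0,0,0,0,0,0]

```text
time: 8.37
tool_pos: [554.1, -78.4, 81.6]
tcp_rot: [3.141, -0.0, 1.274]
contact_force: [0.4, 0.6, -2.8]
grip_width: 29.8
```

```bash
python3 - <<'E'
from h import *
import time
P=[];
for i in range(3): cap('wrist');o=bot.get_obs();P.append(np.r_[o['tool_pos'],o['tcp_rot'][2]])
print(np.mean(P,0)); p=np.mean(P,0)
plan([(553.2,-79.7,43,1.27)],p[:3],p[3])
E
```

```text
[554.88150661 -79.42567583  83.23899484   1.27294401]
now [554.9 -79.4  83.2] 1.273 rp [ 3.1368e+00 -2.0000e-04] t 8.52
[np.float64(-0.756), np.float64(-1.527), np.float64(40.239), 0, 0, np.float64(0.0029)] rows>=1 -> [553. -80.  43.] 1.27
```

Emit:
step_arm:
  deltas:
    - [-0.8,-1.5,10,0,0,0.003]
    - [-0.8,-1.5,22,0,0,0.003]
    - [-0.8,-1.5,32,0,0,0.003]
    - [-0.8,-1.5,38,0,0,0.003]
    - [-0.8,-1.5,40.5,0,0,0.003]

```text
time: 8.93
tool_pos: [551.2, -79.6, 41.2]
tcp_rot: [-3.141, 0.0, 1.27]
contact_force: [-12.5, 1.7, 31.0]
grip_width: 29.7
```

Emit:
step_arm:
  deltas:
    - [0,0,0.5,0,0,0]
    - [0,0,0.5,0,0,0]

```text
time: 9.1
tool_pos: [551.2, -79.6, 41.3]
tcp_rot: [-3.141, 0.0, 1.27]
contact_force: [-5.9, 0.4, 10.2]
grip_width: 29.5
```

Emit:
step_arm:
  deltas:
    - [0,0,0,0,0,0]
    - [0,0,0,0,0,0]
    - [0,0,0,0,0,0]
    - [0,0,0,0,0,0]
    - [0,0,0,0,0,0]
  fingers: 58

```text
time: 9.52
tool_pos: [551.8, -79.4, 39.9]
tcp_rot: [3.141, -0.0, 1.27]
contact_force: [-0.7, -0.1, 0.5]
grip_width: 56.2
```

Emit:
step_arm:
  deltas:
    - [0,0,-30,0,0,0]
    - [-20,0,-70,0,0,0]
    - [-50,0,-110,0,0,0]
    - [-60,0,-150,0,0,0]
    - [-60,0,-170,0,0,0]

```text
time: 9.93
tool_pos: [533.7, -138.8, 212.9]
tcp_rot: [3.139, 0.001, 1.268]
contact_force: [1.4, -1.0, 1.0]
grip_width: 58.1
```

```bash
python3 - <<'E'
from h import *
c=cap('wrist');c=cap('wrist','w3.png')
m=mask(c,'blue');print(fit(c,m,shift(PACK,14),553,-79.7,-.3,roi=5))
cv2.imwrite('pics/w3b.png',c['color'][...,::-1])
plan([])
E
```

```text
(array([ 5.51548259e+02, -7.89488410e+01, -3.04867250e-01]), np.float64(0.04570866448496182))
now [ 536.2 -138.6  215.6] 1.268 rp [3.1306e+00 9.0000e-04] t 10.03
```

View pics/w3b.png

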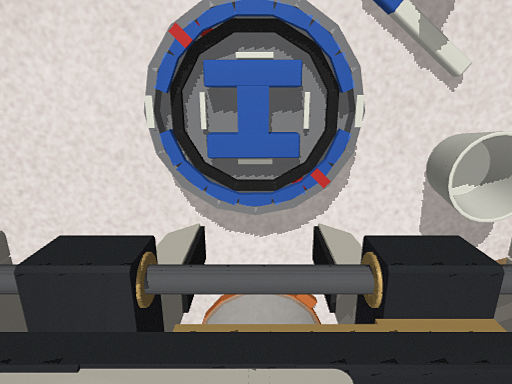

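The pack is seated between the four ribs, centred at about (253,108) px. Next is the sheet.

```bash
python3 - <<'E'
from h import *
c=cap('wrist');bl=blobs(mask(c,'red'),50);P=[ray(c,b[0],36)[:2] for b in bl];print(bl,P)
if len(P)==2: print('centre',(P[0]+P[1])/2,'sep',np.hypot(*(P[1]-P[0])),'ang+45',np.arctan2(*(P[1]-P[0])[::-1])+np.pi/4)
m=mask(c,'blue');print(fit(c,m,shift(PACK,14),553,-79.7,-.3,roi=5))
plan([(457,212,150,1.5)])
E
```

```text
[([179.8, 35.5], 269, [169, 23, 23, 26]), ([320.9, 179.4], 183, [312, 170, 19, 20])] [array([509.24336521,   3.2150708 ]), array([ 596.50385711, -162.95868834])]
centre [552.87361116 -79.87180877] sep 187.69153330853442 ang+45 -0.30186026715345227
(array([ 5.51558950e+02, -7.88087631e+01, -3.04115822e-01]), np.float64(0.04786702536510377))
now [ 535.  -137.6  212.5] 1.269 rp [3.1357e+00 4.0000e-04] t 10.08
[np.float64(155.285), np.float64(-89.196), np.float64(31.24), 0, 0, np.float64(-0.1156)] rows>=5 -> [496.  37. 181.] 1.38
[np.float64(164.534), np.float64(-70.697), np.float64(31.24), 0, 0, np.float64(-0.1156)] rows>=5 -> [457. 212. 150.] 1.5
```

Emit:
step_arm:
  deltas:
    - [155.3,-89.2,31,0,0,-0.116]
    - [155.3,-89.2,31,0,0,-0.116]
    - [155.3,-89.2,31,0,0,-0.116]
    - [155.3,-89.2,31,0,0,-0.116]
    - [155.3,-89.2,31,0,0,-0.116]
  fingers: 60

```text
time: 10.5
tool_pos: [491.5, 42.6, 176.3]
tcp_rot: [-3.136, -0.001, 1.389]
contact_force: [-0.1, 0.6, -0.5]
grip_width: 59.7
```

Emit:
step_arm:
  deltas:
    - [164.5,-70.7,31,0,0,-0.116]
    - [164.5,-70.7,31,0,0,-0.116]
    - [164.5,-70.7,31,0,0,-0.116]
    - [164.5,-70.7,31,0,0,-0.116]
    - [164.5,-70.7,31,0,0,-0.116]

```text
time: 10.92
tool_pos: [452.4, 216.9, 145.4]
tcp_rot: [-3.137, 0.0, 1.505]
contact_force: [-0.2, 0.5, 0.2]
grip_width: 59.9
```

Emit:
step_arm:
  deltas:
    - [0,0,0,0,0,0]

```text
time: 11.0
tool_pos: [452.9, 215.9, 145.6]
tcp_rot: [-3.137, 0.001, 1.507]
contact_force: [-0.7, -0.4, -0.6]
grip_width: 60.3
```

```bash
python3 - <<'E'
from h import *
c=cap('wrist','w4.png');o=bot.get_obs();print(o['tool_pos'])
y=ymask(c);y[225:]=0
h=hullmask(y);uv=proj(c,(458,220.8,0));print(uv,blobs(y,300))
# ignore the part hidden by the gripper rows
print('sheet',fit(c,h,SHEET,458,220.8,useyaw=False))
g=c['color'].max(2)<60;g=(g&(h>0)).astype(np.uint8)
print('knob px',blobs(g,30))
for b in blobs(g,30): print(ray(c,b[0],22))
crop=c['color'][max(0,int(uv[1])-110):int(uv[1])+130,max(0,int(uv[0])-150):int(uv[0])+150][...,::-1];cv2.imwrite('pics/w4c.png',cv2.resize(crop,None,fx=2,fy=2))
plan([])
E
```

```text
[453.8158032  214.18680008 146.17720368]
[264.5778475  177.82528468] [([264.7, 167.7], 14774, [191, 102, 149, 123])]
sheet (array([457.83179413, 220.91079974]), np.float64(0.11887111457926909))
knob px [([264.9, 184.2], 475, [254, 171, 22, 28])]
[457.96843087 220.93502937  22.        ]
now [453.8 214.2 146.2] 1.506 rp [-3.1383e+00  1.2000e-03] t 11.05
```

View pics/w4c.png

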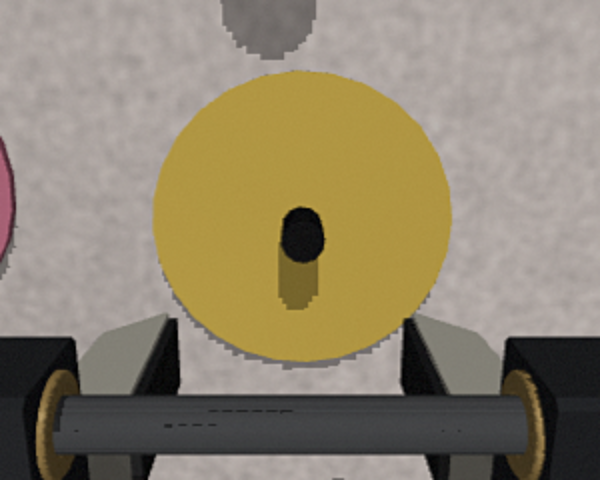

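The crop shows the yellow disc with the black knob at (302,234), the described sheet. The other candidates (pink, purple, teal) differ in colour. Disc and knob both give (458,221).

```bash
python3 - <<'E'
from h import *
cap('wrist')
plan([(457.9,220.9,33,1.506),(457.9,220.9,160,1.506)])
E
```

```text
now [454.6 213.1 146.7] 1.504 rp [-3.1394e+00  1.1000e-03] t 11.1
[np.float64(8.045), np.float64(2.768), np.float64(113.692), 0, 0, np.float64(-0.0019)] rows>=3 -> [458. 221.  33.] 1.51
[np.float64(0.0), np.float64(0.0), np.float64(-127.0), 0, 0, np.float64(-0.0)] rows>=4 -> [458. 221. 160.] 1.51
```

Emit:
step_arm:
  deltas:
    - [8,2,40,0,0,0]
    - [8,2,65,0,0,0]
    - [8,2,75,0,0,0]
    - [8,2,80,0,0,0]
    - [8,2,80,0,0,0]

```text
time: 11.52
tool_pos: [458.1, 219.6, 67.4]
tcp_rot: [-3.14, 0.001, 1.5]
contact_force: [0.6, 0.7, 1.0]
grip_width: 59.9
```

Emit:
step_arm:
  deltas:
    - [0,0,0,0,0,0]
    - [0,0,0,0,0,0]
    - [0,0,0,0,0,0]

```text
time: 11.77
tool_pos: [458.9, 220.7, 69.2]
tcp_rot: [3.139, -0.001, 1.501]
contact_force: [-0.7, 1.1, 0.1]
grip_width: 60.0
```

```bash
python3 - <<'E'
from h import *
plan([(457.9,220.9,33,1.506)])
E
```

```text
now [458.9 220.7  69.2] 1.501 rp [ 3.1392e+00 -1.0000e-03] t 11.77
[np.float64(0.12), np.float64(-1.01), np.float64(36.214), 0, 0, np.float64(-0.0045)] rows>=1 -> [458. 221.  33.] 1.51
```

Emit:
step_arm:
  deltas:
    - [0,-1,15,0,0,0]
    - [0,-1,27,0,0,0]
    - [0,-1,34,0,0,0]
    - [0,-1,36,0,0,0]
    - [0,-1,36,0,0,0]
  fingers: 35

```text
time: 12.18
tool_pos: [457.1, 220.8, 32.0]
tcp_rot: [-3.141, -0.0, 1.502]
contact_force: [-0.2, -0.1, -0.3]
grip_width: 35.8
```

Emit:
step_arm:
  deltas:
    - [0,0,0,0,0,0]
    - [0,0,0,0,0,0]
    - [0,0,0,0,0,0]
    - [0,0,0,0,0,0]
    - [0,0,0,0,0,0]
  fingers: 8

```text
time: 12.6
tool_pos: [457.5, 220.9, 32.5]
tcp_rot: [3.14, -0.001, 1.502]
contact_force: [-1.2, -0.2, 5.0]
grip_width: 17.0
```

Emit:
step_arm:
  deltas:
    - [0,0,0,0,0,0]
    - [0,0,0,0,0,0]
    - [0,0,0,0,0,0]

```text
time: 12.85
tool_pos: [457.5, 220.9, 32.5]
tcp_rot: [3.14, -0.001, 1.502]
contact_force: [-0.7, -0.5, 6.2]
grip_width: 17.0
```

Emit:
step_arm:
  deltas:
    - [0,0,-15,0,0,0]
    - [0,0,-45,0,0,0]
    - [0,0,-85,0,0,0]
    - [0,0,-110,0,0,0]
    - [0,0,-120,0,0,0]

```text
time: 13.27
tool_pos: [458.5, 221.3, 155.4]
tcp_rot: [3.136, -0.002, 1.502]
contact_force: [-0.2, 0.8, -1.6]
grip_width: 17.3
```

```bash
python3 - <<'E'
from h import *
plan([(552.9,-79.8,140,1.4),(552.9,-79.8,75,1.4)]);o=bot.get_obs();print(o['grip_width'],o['contact_force'])
E
```

```text
now [458.5 221.3 155.4] 1.502 rp [ 3.1362e+00 -2.2000e-03] t 13.27
[np.float64(-146.919), np.float64(57.458), np.float64(7.712), 0, 0, np.float64(0.0509)] rows>=4 -> [506.  71. 148.] 1.45
[np.float64(-143.803), np.float64(64.865), np.float64(7.712), 0, 0, np.float64(0.0509)] rows>=4 -> [553. -80. 140.] 1.4
[np.float64(-0.0), np.float64(0.0), np.float64(65.0), 0, 0, np.float64(-0.0)] rows>=2 -> [553. -80.  75.] 1.4
17.346730113229775 [-0.16782455  0.75451497 -1.58473381]
```

Emit:
step_arm:
  deltas:
    - [-147,57.5,5,0,0,0.051]
    - [-147,57.5,5,0,0,0.051]
    - [-147,57.5,5,0,0,0.051]
    - [-147,57.5,5,0,0,0.051]
    - [-147,57.5,5,0,0,0.051]

```text
time: 13.68
tool_pos: [505.4, 65.1, 145.6]
tcp_rot: [-3.141, 0.002, 1.446]
contact_force: [0.2, -0.8, -0.8]
grip_width: 17.5
```

Emit:
step_arm:
  deltas:
    - [-40,18,3,0,0,0.02]
    - [-80,36,5,0,0,0.04]
    - [-115,52,10,0,0,0.051]
    - [-138,62,20,0,0,0.051]
    - [-143.5,64.5,30,0,0,0.051]

```text
time: 14.1
tool_pos: [552.0, -84.0, 115.5]
tcp_rot: [3.141, 0.001, 1.396]
contact_force: [0.6, -0.3, -1.7]
grip_width: 17.3
```

Emit:
step_arm:
  deltas:
    - [0,0,10,0,0,0]
    - [0,0,20,0,0,0]
    - [0,0,20,0,0,0]
    - [0,0,20,0,0,0]
    - [0,0,20,0,0,0]

```text
time: 14.52
tool_pos: [551.1, -78.7, 97.1]
tcp_rot: [3.142, -0.0, 1.402]
contact_force: [0.5, 0.3, -0.0]
grip_width: 17.2
```

```bash
python3 - <<'E'
from h import *
plan([(552.5,-79.5,70,1.4)]);c=cap('wrist')
y=ymask(c);o=bot.get_obs();m=y.copy();
print(blobs(y,100)); print('held sheet',fit(c,hullmask(m),shift(SHEET,o['tool_pos'][2]-32.5),552,-79,useyaw=False))
E
```

```text
now [551.1 -78.7  97.1] 1.402 rp [ 3.1415e+00 -2.0000e-04] t 14.52
[np.float64(-0.526), np.float64(1.478), np.float64(27.143), 0, 0, np.float64(0.0016)] rows>=1 -> [552. -80.  70.] 1.4
[([258.7, 183.6], 22036, [138, 117, 242, 122]), ([219.1, 280.1], 298, [216, 252, 9, 56]), ([298.3, 281.3], 310, [294, 252, 9, 56]), ([269.0, 321.3], 4561, [88, 294, 333, 38])]
held sheet (array([551.12025529, -78.60796198]), np.float64(0.8362016129032258))
```

Emit:
step_arm:
  deltas:
    - [-0.5,1.5,10,0,0,0]
    - [-0.5,1.5,18,0,0,0]
    - [-0.5,1.5,24,0,0,0]
    - [-0.5,1.5,27,0,0,0]
    - [-0.5,1.5,28,0,0,0]

```text
time: 14.98
tool_pos: [551.8, -80.5, 68.4]
tcp_rot: [-3.139, -0.0, 1.4]
contact_force: [-4.9, 1.8, 9.6]
grip_width: 17.3
```

Emit:
step_arm:
  deltas:
    - [0,0,0,0,0,0]
    - [0,0,0,0,0,0]

```text
time: 15.15
tool_pos: [552.5, -80.8, 68.7]
tcp_rot: [-3.142, -0.0, 1.4]
contact_force: [-0.9, -0.6, -1.0]
grip_width: 17.5
```

Contact was felt at 68.4 mm, as expected. I'll release, retreat and check.

Emit:
step_arm:
  deltas:
    - [0,0,0,0,0,0]
    - [0,0,0,0,0,0]
    - [0,0,0,0,0,0]
    - [0,0,0,0,0,0]
    - [0,0,0,0,0,0]
  fingers: 45

```text
time: 15.57
tool_pos: [552.6, -80.8, 69.0]
tcp_rot: [3.141, -0.0, 1.4]
contact_force: [-0.9, 0.3, -0.6]
grip_width: 43.7
```

Emit:
step_arm:
  deltas:
    - [0,0,-25,0,0,0]
    - [-5,0,-60,0,0,0]
    - [-25,0,-90,0,0,0]
    - [-35,0,-125,0,0,0]
    - [-40,0,-145,0,0,0]

```text
time: 15.98
tool_pos: [546.5, -121.8, 217.8]
tcp_rot: [3.137, 0.001, 1.399]
contact_force: [1.4, -0.3, 0.5]
grip_width: 45.0
```

```bash
python3 - <<'E'
from h import *
c=cap('wrist');c=cap('wrist');y=ymask(c);y[235:]=0
print('sheet',fit(c,hullmask(y),shift(SHEET,36),552,-79,useyaw=False))
bl=blobs(mask(c,'red'),50);P=[ray(c,b[0],36)[:2] for b in bl];print(P, sum(P)/max(len(P),1))
t=cap('top');print([(ray(t,b[0],56).round(0),b[1]) for b in blobs(mask(t,'green'))])
plan([(620,320,200,1.9)])
E
```

```text
sheet (array([552.48883588, -81.09065522]), np.float64(0.009107452918391878))
[array([509.43529884,   2.93425828]), array([ 596.43195497, -163.07514379])] [552.9336269  -80.07044275]
[(array([605., 521.,  56.]), 952), (array([629., 334.,  56.]), 98), (array([460., 381.,  56.]), 101)]
now [ 546.4 -120.9  215.7] 1.399 rp [3.1374e+00 6.0000e-04] t 16.13
[np.float64(148.996), np.float64(-0.955), np.float64(5.243), 0, 0, np.float64(-0.167)] rows>=4 -> [571.  26. 210.] 1.57
[np.float64(147.082), np.float64(23.827), np.float64(5.243), 0, 0, np.float64(-0.167)] rows>=4 -> [595. 173. 205.] 1.73
[np.float64(141.075), np.float64(47.946), np.float64(5.243), 0, 0, np.float64(-0.167)] rows>=4 -> [620. 320. 200.] 1.9
```

The sheet is down at (552.5,-81.1), against a base centre of (552.9,-80) and a pack centre of (551.6,-78.9). Still only two pots. Pot A next.

```bash
python3 - <<'E'
from h import *
plan([(625,322,180,1.4)])
E
```

```text
now [ 546.4 -120.9  215.7] 1.399 rp [3.1374e+00 6.0000e-04] t 16.13
[np.float64(149.938), np.float64(0.573), np.float64(11.91), 0, 0, np.float64(-0.0003)] rows>=4 -> [573.  27. 204.] 1.4
[np.float64(149.938), np.float64(0.625), np.float64(11.91), 0, 0, np.float64(-0.0003)] rows>=4 -> [599. 174. 192.] 1.4
[np.float64(149.938), np.float64(0.677), np.float64(11.91), 0, 0, np.float64(-0.0003)] rows>=4 -> [625. 322. 180.] 1.4
```

Emit:
step_arm:
  deltas:
    - [150,0.6,12,0,0,0]
    - [150,0.6,12,0,0,0]
    - [150,0.6,12,0,0,0]
    - [150,0.6,12,0,0,0]
  fingers: 70

```text
time: 16.47
tool_pos: [571.0, 31.3, 199.8]
tcp_rot: [-3.138, -0.001, 1.401]
contact_force: [0.9, 0.7, -0.5]
grip_width: 66.6
```

Emit:
step_arm:
  deltas:
    - [150,0.6,12,0,0,0]
    - [150,0.6,12,0,0,0]
    - [150,0.6,12,0,0,0]
    - [150,0.6,12,0,0,0]

```text
time: 16.8
tool_pos: [596.8, 179.5, 187.5]
tcp_rot: [-3.138, -0.0, 1.402]
contact_force: [-0.1, 0.0, 0.7]
grip_width: 70.1
```

Emit:
step_arm:
  deltas:
    - [41,0.6,12,0,0,0]
    - [80,0.6,12,0,0,0]
    - [115,0.6,12,0,0,0]
    - [140,0.6,12,0,0,0]
    - [150,0.6,12,0,0,0]

```text
time: 17.22
tool_pos: [622.6, 327.0, 175.1]
tcp_rot: [-3.138, 0.001, 1.404]
contact_force: [-0.1, 0.4, 0.3]
grip_width: 70.1
```

```bash
python3 - <<'E'
from h import *
c=cap('wrist');c=cap('wrist');m=mask(c,'green');print(blobs(m,60));print('potA',fit(c,m,CAP,627,333.4,useyaw=False,roi=30))
t=cap('top')
for z0,z1 in ((44,56),(52,64)): print(z0,fit(c,m,cyl(20,z0,z1),627,333.4,useyaw=False,roi=30))
v=fit(c,m,CAP,627,333.4,useyaw=False,roi=30)[0]
plan([(v[0],v[1],90,1.4),(v[0],v[1],52,1.4)])
E
```

```text
[([203.9, 11.4], 2390, [155, 0, 111, 33]), ([46.8, 159.7], 2247, [19, 135, 57, 51]), ([263.4, 182.9], 1847, [240, 158, 48, 50])]
potA (array([627.52464323, 333.56380744]), np.float64(0.08239713048186248))
44 (array([627.18013544, 332.76322956]), np.float64(0.05045343800757986))
52 (array([627.84182739, 334.44896545]), np.float64(0.11748781808337845))
now [623.3 322.8 176.1] 1.401 rp [-3.1394e+00  1.9000e-03] t 17.37
[np.float64(11.29), np.float64(2.39), np.float64(86.129), 0, 0, np.float64(0.0011)] rows>=3 -> [628. 334.  90.] 1.4
[np.float64(0.0), np.float64(0.0), np.float64(38.0), 0, 0, np.float64(-0.0)] rows>=1 -> [628. 334.  52.] 1.4
```

Emit:
step_arm:
  deltas:
    - [11.5,1.5,20,0,0,0]
    - [11.5,1.5,50,0,0,0]
    - [11.5,1.5,80,0,0,0]
    - [11.5,1.5,88,0,0,0]
    - [11.5,1.5,88,0,0,0]

```text
time: 17.78
tool_pos: [626.0, 331.5, 86.8]
tcp_rot: [-3.136, 0.004, 1.398]
contact_force: [0.4, 0.1, -0.2]
grip_width: 70.3
```

Emit:
step_arm:
  deltas:
    - [0,0,12,0,0,0]
    - [0,0,24,0,0,0]
    - [0,0,34,0,0,0]
    - [0,0,38,0,0,0]
    - [0,0,38,0,0,0]
  fingers: 60

```text
time: 18.2
tool_pos: [626.9, 333.7, 50.7]
tcp_rot: [-3.14, 0.001, 1.4]
contact_force: [-1.3, -0.4, 0.6]
grip_width: 60.2
```

Emit:
step_arm:
  deltas:
    - [0,0,0,0,0,0]
    - [0,0,0,0,0,0]
    - [0,0,0,0,0,0]
    - [0,0,0,0,0,0]
    - [0,0,0,0,0,0]
  fingers: 30

```text
time: 18.62
tool_pos: [627.9, 334.2, 52.7]
tcp_rot: [3.141, -0.001, 1.4]
contact_force: [0.1, 0.3, 2.0]
grip_width: 39.5
```

Emit:
step_arm:
  deltas:
    - [0,0,0,0,0,0]
    - [0,0,0,0,0,0]

```text
time: 18.78
tool_pos: [627.8, 334.2, 52.7]
tcp_rot: [3.141, -0.001, 1.4]
contact_force: [-0.5, 0.3, 3.7]
grip_width: 39.8
```

Emit:
step_arm:
  deltas:
    - [0,0,-10,0,0,0]
    - [0,0,-30,0,0,0]
    - [0,0,-60,0,0,0]
    - [0,0,-90,0,0,0]
    - [0,0,-110,0,0,0]

```text
time: 19.2
tool_pos: [628.1, 334.2, 165.5]
tcp_rot: [3.139, -0.002, 1.4]
contact_force: [0.0, -0.1, -0.1]
grip_width: 39.4
```

```bash
python3 - <<'E'
from h import *
plan([(545.6,-121.9,185,1.4)]);o=bot.get_obs();print(o['grip_width'],o['contact_force'])
E
```

```text
now [628.1 334.2 165.5] 1.4 rp [ 3.1389e+00 -1.7000e-03] t 19.2
[np.float64(-154.491), np.float64(-1.227), np.float64(-6.493), 0, 0, np.float64(-0.0001)] rows>=4 -> [601. 182. 172.] 1.4
[np.float64(-154.491), np.float64(-1.238), np.float64(-6.493), 0, 0, np.float64(-0.0001)] rows>=4 -> [573.  30. 179.] 1.4
[np.float64(-154.491), np.float64(-1.248), np.float64(-6.493), 0, 0, np.float64(-0.0001)] rows>=4 -> [ 546. -122.  185.] 1.4
39.35478734548581 [ 0.03501299 -0.09880025 -0.09157248]
```

Emit:
step_arm:
  deltas:
    - [-30,0,-6,0,0,0]
    - [-70,-1,-6,0,0,0]
    - [-110,-1,-6,0,0,0]
    - [-150,-1,-6,0,0,0]

```text
time: 19.53
tool_pos: [600.1, 185.1, 168.4]
tcp_rot: [3.141, 0.0, 1.401]
contact_force: [-0.6, -0.9, -0.6]
grip_width: 39.4
```

Emit:
step_arm:
  deltas:
    - [-40,0,-6,0,0,0]
    - [-80,-1,-6,0,0,0]
    - [-120,-1,-6,0,0,0]
    - [-159,-2,-6,0,0,0]

```text
time: 19.87
tool_pos: [571.3, 28.1, 174.6]
tcp_rot: [3.141, 0.0, 1.4]
contact_force: [1.8, -0.2, -0.5]
grip_width: 39.6
```

Emit:
step_arm:
  deltas:
    - [-40,0,0,0,0,0]
    - [-80,-1,0,0,0,0]
    - [-115,-1,0,0,0,0]
    - [-142,-1.2,10,0,0,0]
    - [-154.5,-1.2,25,0,0,0]

```text
time: 20.28
tool_pos: [544.6, -125.9, 150.5]
tcp_rot: [3.138, 0.002, 1.397]
contact_force: [0.4, 0.7, -0.6]
grip_width: 39.4
```

Emit:
step_arm:
  deltas:
    - [0,0,10,0,0,0]
    - [0,0,25,0,0,0]
    - [0,0,35,0,0,0]
    - [0,0,35,0,0,0]
    - [0,0,35,0,0,0]

```text
time: 20.7
tool_pos: [544.4, -121.2, 113.7]
tcp_rot: [-3.14, -0.0, 1.401]
contact_force: [-0.4, 0.3, -0.5]
grip_width: 39.5
```

```bash
python3 - <<'E'
from h import *
plan([(545.6,-121.9,94.5,1.4)]);o=bot.get_obs();print(o['grip_width'],o['contact_force'])
E
```

```text
now [ 544.4 -121.2  113.7] 1.401 rp [-3.1404e+00 -4.0000e-04] t 20.7
[np.float64(-0.52), np.float64(1.295), np.float64(19.173), 0, 0, np.float64(0.0008)] rows>=1 -> [ 546. -122.   94.] 1.4
39.47672231198994 [-0.38212272  0.28641863 -0.52024308]
```

Emit:
step_arm:
  deltas:
    - [-0.5,0.5,6,0,0,0]
    - [-0.5,1,11,0,0,0]
    - [-0.5,1,15,0,0,0]
    - [-0.5,1,18,0,0,0]
    - [-0.5,1,19,0,0,0]

```text
time: 21.12
tool_pos: [545.2, -122.5, 94.4]
tcp_rot: [-3.141, -0.0, 1.4]
contact_force: [-0.9, 1.0, -0.3]
grip_width: 39.5
```

Emit:
step_arm:
  deltas:
    - [0,0,0.7,0,0,0]
    - [0,0,0.7,0,0,0]
    - [0,0,0.7,0,0,0]

```text
time: 21.37
tool_pos: [545.5, -122.7, 94.4]
tcp_rot: [3.141, -0.0, 1.4]
contact_force: [0.1, 0.4, -0.3]
grip_width: 39.6
```

Emit:
step_arm:
  deltas:
    - [0,0,0.6,0,0,0]
    - [0,0,0.6,0,0,0]

```text
time: 21.53
tool_pos: [545.4, -122.7, 93.7]
tcp_rot: [3.141, -0.0, 1.4]
contact_force: [0.7, 0.3, -0.7]
grip_width: 39.6
```

Emit:
step_arm:
  deltas:
    - [0,0,0,0,0,0]
    - [0,0,0,0,0,0]
    - [0,0,0,0,0,0]
    - [0,0,0,0,0,0]
  fingers: 58

```text
time: 21.87
tool_pos: [545.5, -122.7, 93.7]
tcp_rot: [3.141, -0.0, 1.4]
contact_force: [0.0, 0.8, 0.7]
grip_width: 57.1
```

Emit:
step_arm:
  deltas:
    - [0,0,-15,0,0,0]
    - [0,0,-40,0,0,0]
    - [0,0,-70,0,0,0]
    - [-5,0,-100,0,0,0]
    - [-10,0,-125,0,0,0]

```text
time: 22.28
tool_pos: [543.9, -132.5, 220.8]
tcp_rot: [3.14, 0.0, 1.4]
contact_force: [1.3, -0.2, -0.3]
grip_width: 57.6
```

```bash
python3 - <<'E'
from h import *
c=cap('wrist');c=cap('wrist');m=mask(c,'green');print(blobs(m,60));print('potA',fit(c,m,shift(CAP,41),545,-122,useyaw=False,roi=30))
plan([(458,370,190,1.7)])
E
```

```text
[([254.6, 176.3], 1769, [231, 152, 48, 49])]
potA (array([ 545.21665525, -123.29449558]), np.float64(0.06384256642170717))
now [ 545.6 -133.8  223.4] 1.399 rp [3.1327e+00 2.0000e-03] t 22.38
[np.float64(160.5), np.float64(-57.439), np.float64(11.118), 0, 0, np.float64(-0.1002)] rows>=5 -> [516.  34. 212.] 1.5
[np.float64(165.442), np.float64(-41.091), np.float64(11.118), 0, 0, np.float64(-0.1002)] rows>=5 -> [487. 202. 201.] 1.6
[np.float64(168.723), np.float64(-24.331), np.float64(11.118), 0, 0, np.float64(-0.1002)] rows>=5 -> [458. 370. 190.] 1.7
```

Emit:
step_arm:
  deltas:
    - [160.5,-57.4,11,0,0,-0.1]
    - [160.5,-57.4,11,0,0,-0.1]
    - [160.5,-57.4,11,0,0,-0.1]
    - [160.5,-57.4,11,0,0,-0.1]
    - [160.5,-57.4,11,0,0,-0.1]
  fingers: 70

```text
time: 22.8
tool_pos: [512.0, 41.0, 206.5]
tcp_rot: [-3.138, -0.002, 1.504]
contact_force: [-1.2, 0.4, 0.2]
grip_width: 70.1
```

Emit:
step_arm:
  deltas:
    - [165.4,-41,11,0,0,-0.1]
    - [165.4,-41,11,0,0,-0.1]
    - [165.4,-41,11,0,0,-0.1]
    - [165.4,-41,11,0,0,-0.1]
    - [165.4,-41,11,0,0,-0.1]

```text
time: 23.22
tool_pos: [483.2, 208.5, 195.5]
tcp_rot: [-3.14, -0.002, 1.605]
contact_force: [-0.9, -0.7, -1.0]
grip_width: 70.2
```

Emit:
step_arm:
  deltas:
    - [41,-6,3,0,0,-0.03]
    - [82,-12,5,0,0,-0.06]
    - [120,-18,8,0,0,-0.1]
    - [152,-23,11,0,0,-0.1]
    - [168.7,-24.3,11,0,0,-0.1]

```text
time: 23.63
tool_pos: [454.6, 373.8, 184.2]
tcp_rot: [-3.14, -0.0, 1.702]
contact_force: [-0.5, 0.4, -0.3]
grip_width: 69.9
```

Emit:
step_arm:
  deltas:
    - [0,0,20,0,0,0]
    - [0,0,30,0,0,0]
    - [0,0,30,0,0,0]
    - [0,0,30,0,0,0]

```text
time: 23.97
tool_pos: [456.0, 370.1, 154.7]
tcp_rot: [-3.139, 0.001, 1.699]
contact_force: [0.7, 0.0, -0.3]
grip_width: 69.9
```

```bash
python3 - <<'E'
from h import *
c=cap('wrist');m=mask(c,'green');print(blobs(m,60));r=fit(c,m,cyl(20,46,60),461,381,useyaw=False,roi=30);print('potB',r)
v=r[0]
plan([(v[0],v[1],90,1.7),(v[0],v[1],53,1.7)])
E
```

```text
[([465.7, 48.3], 8745, [412, 0, 100, 97]), ([263.8, 185.6], 2195, [238, 159, 53, 54])]
potB (array([458.3252224 , 381.11988576]), np.float64(0.08260250569476082))
now [456.5 370.3 155.6] 1.699 rp [-3.1411e+00  3.0000e-04] t 24.02
[np.float64(10.488), np.float64(3.16), np.float64(65.638), 0, 0, np.float64(-0.0013)] rows>=2 -> [458. 381.  90.] 1.7
[np.float64(0.0), np.float64(0.0), np.float64(37.0), 0, 0, np.float64(-0.0)] rows>=1 -> [458. 381.  53.] 1.7
```

Emit:
step_arm:
  deltas:
    - [10.5,2.8,20,0,0,0]
    - [10.5,2.8,45,0,0,0]
    - [10.5,2.8,62,0,0,0]
    - [10.5,2.8,67,0,0,0]
    - [10.5,2.8,67,0,0,0]

```text
time: 24.43
tool_pos: [457.5, 381.1, 88.1]
tcp_rot: [-3.14, 0.001, 1.699]
contact_force: [0.6, -0.2, 0.3]
grip_width: 70.1
```

Emit:
step_arm:
  deltas:
    - [0,0,12,0,0,0]
    - [0,0,24,0,0,0]
    - [0,0,33,0,0,0]
    - [0,0,37,0,0,0]
    - [0,0,37,0,0,0]
  fingers: 60

```text
time: 24.85
tool_pos: [457.2, 381.6, 50.9]
tcp_rot: [-3.14, 0.001, 1.7]
contact_force: [-0.9, -0.2, 0.4]
grip_width: 59.8
```

Emit:
step_arm:
  deltas:
    - [0,0,0,0,0,0]
    - [0,0,0,0,0,0]
    - [0,0,0,0,0,0]
    - [0,0,0,0,0,0]
    - [0,0,0,0,0,0]
  fingers: 30

```text
time: 25.27
tool_pos: [457.8, 382.2, 52.2]
tcp_rot: [3.141, -0.001, 1.7]
contact_force: [-0.4, -0.6, 2.7]
grip_width: 39.5
```

Emit:
step_arm:
  deltas:
    - [0,0,0,0,0,0]
    - [0,0,0,0,0,0]

```text
time: 25.43
tool_pos: [457.8, 382.2, 52.2]
tcp_rot: [3.141, -0.0, 1.7]
contact_force: [0.0, 0.1, 3.5]
grip_width: 39.4
```

Emit:
step_arm:
  deltas:
    - [0,0,-10,0,0,0]
    - [0,0,-30,0,0,0]
    - [0,0,-60,0,0,0]
    - [0,0,-90,0,0,0]
    - [0,0,-120,0,0,0]

```text
time: 25.85
tool_pos: [457.1, 381.7, 173.2]
tcp_rot: [-3.141, 0.0, 1.7]
contact_force: [-0.7, 0.4, -0.4]
grip_width: 39.0
```

```bash
python3 - <<'E'
from h import *
plan([(559.7,-38.8,180,1.4)]);o=bot.get_obs();print(o['grip_width'],o['contact_force'])
E
```

```text
now [457.1 381.7 173.2] 1.7 rp [-3.1408e+00  4.0000e-04] t 25.85
[np.float64(-143.392), np.float64(15.885), np.float64(-2.277), 0, 0, np.float64(0.0999)] rows>=4 -> [491. 242. 175.] 1.6
[np.float64(-141.092), np.float64(30.109), np.float64(-2.277), 0, 0, np.float64(0.0999)] rows>=4 -> [526. 101. 178.] 1.5
[np.float64(-137.385), np.float64(44.033), np.float64(-2.277), 0, 0, np.float64(0.0999)] rows>=4 -> [560. -39. 180.] 1.4
39.00576212383933 [-0.6784634   0.44392233 -0.43476367]
```

Emit:
step_arm:
  deltas:
    - [-30,4,-2,0,0,0.03]
    - [-70,8,-2,0,0,0.06]
    - [-110,12,-2,0,0,0.1]
    - [-143.4,15.9,-2,0,0,0.1]

```text
time: 26.18
tool_pos: [491.6, 239.8, 174.3]
tcp_rot: [3.141, 0.0, 1.598]
contact_force: [0.7, -0.3, -1.7]
grip_width: 39.5
```

Emit:
step_arm:
  deltas:
    - [-38,8,-2,0,0,0.03]
    - [-76,16,-2,0,0,0.06]
    - [-112,24,-2,0,0,0.1]
    - [-141,30,-2,0,0,0.1]

```text
time: 26.52
tool_pos: [526.0, 99.1, 176.2]
tcp_rot: [3.141, 0.0, 1.497]
contact_force: [0.1, 1.3, -0.3]
grip_width: 39.3
```

Emit:
step_arm:
  deltas:
    - [-38,12,-2,0,0,0.03]
    - [-75,24,-2,0,0,0.06]
    - [-107,34,-2,0,0,0.1]
    - [-128,41,5,0,0,0.1]
    - [-137.4,44,15,0,0,0.1]

```text
time: 26.93
tool_pos: [561.0, -41.7, 161.5]
tcp_rot: [3.139, 0.001, 1.397]
contact_force: [0.6, -0.5, 0.2]
grip_width: 39.7
```

Emit:
step_arm:
  deltas:
    - [0,0,15,0,0,0]
    - [0,0,35,0,0,0]
    - [0,0,45,0,0,0]
    - [0,0,48,0,0,0]
    - [0,0,48,0,0,0]

```text
time: 27.35
tool_pos: [559.4, -37.7, 111.9]
tcp_rot: [-3.139, -0.0, 1.401]
contact_force: [-0.1, 0.8, -1.3]
grip_width: 39.5
```

```bash
python3 - <<'E'
from h import *
plan([(559.7,-38.8,93.3,1.4)]);o=bot.get_obs();print(o['grip_width'],o['contact_force'])
E
```

```text
now [559.4 -37.7 111.9] 1.401 rp [-3.1394e+00 -3.0000e-04] t 27.35
[np.float64(-1.044), np.float64(0.526), np.float64(18.559), 0, 0, np.float64(0.0007)] rows>=1 -> [560. -39.  93.] 1.4
39.46870676639625 [-0.08776677  0.76869941 -1.26937754]
```

Emit:
step_arm:
  deltas:
    - [-0.5,0.5,6,0,0,0]
    - [-0.5,0.5,11,0,0,0]
    - [-0.5,0.5,15,0,0,0]
    - [-0.5,0.5,18,0,0,0]
    - [-0.5,0.5,19,0,0,0]

```text
time: 27.77
tool_pos: [560.2, -38.9, 93.2]
tcp_rot: [-3.141, -0.0, 1.4]
contact_force: [0.3, 0.1, -1.1]
grip_width: 39.6
```

Emit:
step_arm:
  deltas:
    - [0,0,0.4,0,0,0]
    - [0,0,0.4,0,0,0]
    - [0,0,0.4,0,0,0]

```text
time: 28.02
tool_pos: [560.5, -39.1, 93.4]
tcp_rot: [3.141, -0.0, 1.4]
contact_force: [-0.4, 0.4, -1.9]
grip_width: 39.6
```

```bash
python3 - <<'E'
from h import *
plan([(559.7,-38.8,93.2,1.4)])
E
```

```text
now [560.5 -39.1  93.4] 1.4 rp [ 3.1411e+00 -1.0000e-04] t 28.02
[np.float64(0.11), np.float64(-0.857), np.float64(0.223), 0, 0, np.float64(-0.0002)] rows>=1 -> [560. -39.  93.] 1.4
```

Emit:
step_arm:
  deltas:
    - [0,0,0.3,0,0,0]
    - [0,0,0.3,0,0,0]
    - [0,0,0.3,0,0,0]
    - [0,0,0.3,0,0,0]
    - [0,0,0.3,0,0,0]
  fingers: 58

```text
time: 28.43
tool_pos: [560.4, -39.0, 93.0]
tcp_rot: [3.141, -0.0, 1.4]
contact_force: [0.1, -0.1, -0.4]
grip_width: 57.9
```

Emit:
step_arm:
  deltas:
    - [0,0,-15,0,0,0]
    - [0,0,-40,0,0,0]
    - [0,0,-75,0,0,0]
    - [-20,0,-115,0,0,0]
    - [-60,0,-130,0,0,0]

```text
time: 28.85
tool_pos: [552.5, -93.1, 226.4]
tcp_rot: [3.135, -0.001, 1.404]
contact_force: [1.1, -1.2, 0.2]
grip_width: 57.7
```

Emit:
step_arm:
  deltas:
    - [-40,0,0,0,0,0]
    - [-40,0,0,0,0,0]
    - [-40,0,0,0,0,0]

```text
time: 29.1
tool_pos: [543.4, -136.4, 221.8]
tcp_rot: [3.141, -0.0, 1.396]
contact_force: [-0.2, -0.1, -1.0]
grip_width: 57.8
```

```bash
python3 - <<'E'
from h import *
c=cap('wrist','w5.png');m=mask(c,'green');print(blobs(m,60));print([fit(c,m,shift(CAP,41),*p,useyaw=False,roi=20) for p in ((545,-123),(559.7,-39))])
t=cap('top','t5.png');s=cap('scene');b=blobs(mask(t,'orange'));print(b)
print('s',blobs(mask(s,'orange')))
print('handle',[(ray(t,x[0],130).round(0)) for x in b])
plan([])
E
```

```text
[([258.8, 64.8], 2291, [233, 36, 52, 58]), ([258.2, 174.8], 1823, [235, 150, 48, 50])]
[(array([ 545.46527475, -123.76987704]), np.float64(0.06493417443774)), (array([560.30976475, -40.22066022]), np.float64(0.07232103884766478))]
[([256.5, 121.8], 56, [254, 115, 7, 13]), ([375.7, 184.8], 14, [374, 183, 5, 5]), ([386.6, 185.0], 24, [384, 182, 6, 7]), ([401.7, 201.2], 91, [394, 191, 15, 20]), ([410.0, 217.8], 24, [407, 214, 7, 8]), ([404.2, 227.3], 12, [402, 226, 6, 4])]
s [([120.2, 277.5], 123, [106, 274, 30, 8]), ([98.4, 282.7], 51, [93, 280, 12, 6]), ([121.0, 285.8], 12, [117, 285, 9, 2]), ([131.9, 286.5], 11, [127, 285, 10, 3]), ([150.7, 286.7], 50, [145, 284, 12, 6]), ([164.6, 308.5], 71, [159, 299, 10, 19]), ([114.0, 332.6], 23, [106, 328, 17, 9])]
handle [array([739.,  89., 130.]), array([ 523., -284.,  130.]), array([ 522., -318.,  130.]), array([ 469., -362.,  130.]), array([ 416., -384.,  130.]), array([ 387., -363.,  130.])]
now [ 543.8 -133.7  221.1] 1.4 rp [-3.1406e+00 -6.0000e-04] t 29.25
```

View pics/w5.png

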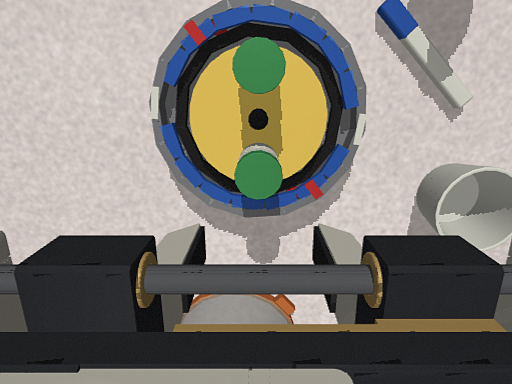

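Both pots stand upright on the sheet, with caps at (259,65) and (258,175), opposite each other across the knob. Next is the hood. I'll grip the bar end to end (72 mm) for torque.

```bash
python3 - <<'E'
from h import *
plan([(470,-362,265,2.22)])
E
```

```text
now [ 543.8 -133.7  221.1] 1.4 rp [-3.1406e+00 -6.0000e-04] t 29.25
[np.float64(-118.77), np.float64(-16.98), np.float64(-21.935), 0, 0, np.float64(-0.4098)] rows>=4 -> [ 507. -248.  243.] 1.81
[np.float64(-102.169), np.float64(-62.897), np.float64(-21.935), 0, 0, np.float64(-0.4098)] rows>=4 -> [ 470. -362.  265.] 2.22
```

Emit:
step_arm:
  deltas:
    - [-118.8,-17,-22,0,0,-0.41]
    - [-118.8,-17,-22,0,0,-0.41]
    - [-118.8,-17,-22,0,0,-0.41]
    - [-118.8,-17,-22,0,0,-0.41]
  fingers: 91

```text
time: 29.58
tool_pos: [506.2, -252.4, 244.3]
tcp_rot: [-3.141, 0.003, 1.814]
contact_force: [1.4, -0.8, -0.2]
grip_width: 80.3
```

Emit:
step_arm:
  deltas:
    - [-30,-20,-10,0,0,-0.11]
    - [-60,-40,-20,0,0,-0.22]
    - [-90,-55,-22,0,0,-0.33]
    - [-102,-63,-22,0,0,-0.41]
    - [-102,-63,-22,0,0,-0.41]

```text
time: 30.0
tool_pos: [469.3, -364.7, 264.9]
tcp_rot: [-3.141, -0.0, 2.222]
contact_force: [0.0, 0.5, -0.8]
grip_width: 90.8
```

Emit:
step_arm:
  deltas:
    - [0,0,0,0,0,0]
    - [0,0,0,0,0,0]

```text
time: 30.17
tool_pos: [470.5, -361.1, 265.1]
tcp_rot: [3.141, -0.001, 2.22]
contact_force: [-0.6, -0.0, -0.6]
grip_width: 91.4
```

```bash
python3 - <<'E'
from h import *
c=cap('wrist','w6.png');m=mask(c,'orange');print(blobs(m,40));
HB=box(-36,36,-7,7,101,133);v=fit(c,m,HB,470,-360,.65,roi=12);print(v)
t=cap('top');mt=mask(t,'orange');print('top',blobs(mt,10))
plan([])
E
```

```text
[([193.0, 173.6], 396, [179, 166, 29, 16]), ([260.1, 184.9], 1777, [219, 171, 83, 29]), ([326.2, 186.0], 378, [312, 178, 30, 16])]
(array([ 472.38564513, -360.91514077,    0.54406079]), np.float64(0.1240151941474395))
top [([256.5, 121.7], 55, [254, 115, 7, 13]), ([374.8, 185.3], 20, [372, 183, 7, 6]), ([386.6, 185.0], 23, [384, 182, 6, 7]), ([395.9, 195.0], 51, [392, 191, 9, 10])]
now [ 470.6 -361.1  265.4] 2.221 rp [ 3.1413e+00 -7.0000e-04] t 30.27
```

View pics/w6.png

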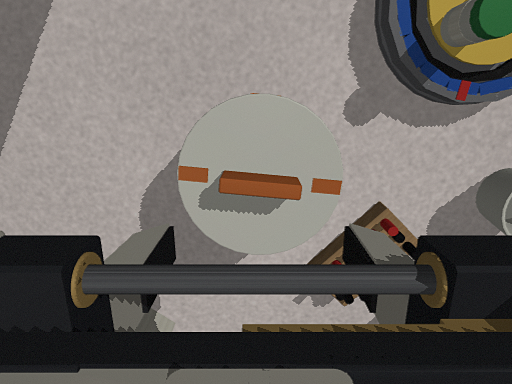

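The hood is in view: bar handle at (260,185), tabs at (193,174) and (326,186), and the rack partly visible at (370,245) but well below the fingers' lowest point. I'll check the yaw from the tabs.

```bash
python3 - <<'E'
from h import *
c=cap('wrist');m=mask(c,'orange');b=blobs(m,40);P=[ray(c,x[0],101.5)[:2] for x in b if x[1]<900];print(P);d=P[1]-P[0];print('mid',sum(P)/2,'yaw',np.arctan2(d[1],d[0]),np.hypot(*d))
HB=box(-36,36,-7,7,101,133);print(fit(c,m,HB,472,-361,.56,roi=5))
# white top disc
g=c['color'].astype(int);w=((g.min(2)>135)&(abs(g[...,0]-g[...,1])<12)&(g[...,1]-g[...,2]>4)).astype(np.uint8);w[230:]=0;w[:85]=0;w=w|m;w[230:]=0
print('disc',fit(c,hullmask(cv2.morphologyEx(w,cv2.MORPH_OPEN,np.ones((5,5)))),cyl(80,97,101),472,-361,useyaw=False))
t=cap('top');s=cap('scene');
print('tri tab',tri([(c,b[0][0]),(t,(386.6,185.0))]),tri([(c,b[0][0]),(s,(98.4,282.7))]),tri([(c,b[0][0]),(s,(150.6,286.7))]))
plan([])
E
```

```text
[array([ 417.91813531, -394.87234765]), array([ 526.90284626, -327.50859094])]
mid [ 472.41049078 -361.19046929] yaw 0.5536241610824847 128.12315535879972
(array([ 472.12765912, -361.10687379,    0.55673421]), np.float64(0.12552846674182638))
disc (array([ 472.43428942, -360.8836737 ]), np.float64(0.12228175228490387))
tri tab [ 428.66268981 -199.42726676  619.61296607] [ 418.07294207 -395.81899357   97.41030711] [ 461.70258537 -357.26259378   77.27648408]
now [ 470.3 -361.7  265.7] 2.221 rp [ 3.1414e+00 -1.0000e-04] t 30.42
```

```bash
python3 - <<'E'
from h import *
plan([(472.3,-361.1,165,2.126)])
E
```

```text
now [ 470.3 -361.7  265.7] 2.221 rp [ 3.1414e+00 -1.0000e-04] t 30.42
[np.float64(-0.671), np.float64(1.943), np.float64(100.664), 0, 0, np.float64(0.0949)] rows>=3 -> [ 472. -361.  165.] 2.13
```

Emit:
step_arm:
  deltas:
    - [-0.7,2,30,0,0,0.095]
    - [-0.7,2,60,0,0,0.095]
    - [-0.7,2,85,0,0,0.095]
    - [-0.7,2,97,0,0,0.095]
    - [-0.7,2,100,0,0,0.095]

```text
time: 30.83
tool_pos: [471.0, -360.6, 162.8]
tcp_rot: [-3.141, -0.005, 2.125]
contact_force: [-0.3, 0.6, 0.5]
grip_width: 90.8
```

Emit:
step_arm:
  deltas:
    - [0,0,0,0,0,0]
    - [0,0,0,0,0,0]
    - [0,0,0,0,0,0]

```text
time: 31.08
tool_pos: [472.5, -362.5, 167.1]
tcp_rot: [3.141, 0.003, 2.125]
contact_force: [0.1, 0.0, 0.4]
grip_width: 91.0
```

```bash
python3 - <<'E'
from h import *
plan([(472.3,-361.1,130,2.126)])
E
```

```text
now [ 472.5 -362.5  167.1] 2.125 rp [3.1409e+00 2.6000e-03] t 31.08
[np.float64(1.312), np.float64(0.561), np.float64(37.083), 0, 0, np.float64(-0.0011)] rows>=1 -> [ 472. -361.  130.] 2.13
```

Emit:
step_arm:
  deltas:
    - [0.5,0,12,0,0,0]
    - [0.8,0,24,0,0,0]
    - [0.8,0,32,0,0,0]
    - [0.8,0,36,0,0,0]
    - [0.8,0,36,0,0,0]

```text
time: 31.5
tool_pos: [471.3, -361.3, 129.3]
tcp_rot: [-3.142, -0.001, 2.125]
contact_force: [0.4, -0.0, 0.0]
grip_width: 91.3
```

Emit:
step_arm:
  deltas:
    - [0,0,0,0,0,0]
    - [0,0,0,0,0,0]
    - [0,0,0,0,0,0]
    - [0,0,0,0,0,0]
    - [0,0,0,0,0,0]
  fingers: 60

```text
time: 31.92
tool_pos: [471.7, -361.6, 130.2]
tcp_rot: [3.141, 0.001, 2.125]
contact_force: [0.5, -1.0, 3.1]
grip_width: 71.5
```

Emit:
step_arm:
  deltas:
    - [0,0,0,0,0,0]
    - [0,0,0,0,0,0]
    - [0,0,0,0,0,0]

```text
time: 32.17
tool_pos: [471.8, -361.6, 130.2]
tcp_rot: [3.141, 0.001, 2.125]
contact_force: [-0.2, 0.5, 5.6]
grip_width: 71.7
```

Emit:
step_arm:
  deltas:
    - [0,0,-10,0,0,0]
    - [0,0,-35,0,0,0]
    - [0,0,-70,0,0,0]
    - [0,0,-105,0,0,0]
    - [0,0,-135,0,0,0]

```text
time: 32.58
tool_pos: [471.1, -361.1, 266.4]
tcp_rot: [-3.141, -0.001, 2.125]
contact_force: [0.0, -0.6, -3.3]
grip_width: 71.8
```

```bash
python3 - <<'E'
from h import *
o=bot.get_obs();print(o['grip_width'],o['contact_force'],o['moment'])
plan([(552.9,-80,268,1.27)])
E
```

```text
71.8057212632172 [ 0.01695891 -0.60254036 -3.30016955] [-0.14793269 -0.0801466   0.00894891]
now [ 471.1 -361.1  266.4] 2.125 rp [-3.1413e+00 -8.0000e-04] t 32.58
[np.float64(98.008), np.float64(108.751), np.float64(-0.804), 0, 0, np.float64(0.4274)] rows>=4 -> [ 512. -221.  267.] 1.7
[np.float64(134.27), np.float64(58.345), np.float64(-0.804), 0, 0, np.float64(0.4274)] rows>=4 -> [553. -80. 268.] 1.27
```

Emit:
step_arm:
  deltas:
    - [20,22,0,0,0,0.1]
    - [45,50,-1,0,0,0.21]
    - [72,80,-1,0,0,0.32]
    - [98,108.8,-1,0,0,0.427]

```text
time: 32.92
tool_pos: [511.9, -219.2, 265.3]
tcp_rot: [-3.14, -0.001, 1.691]
contact_force: [1.1, -0.1, -2.5]
grip_width: 71.8
```

Emit:
step_arm:
  deltas:
    - [35,15,0,0,0,0.11]
    - [70,30,0,0,0,0.22]
    - [105,45,0,0,0,0.33]
    - [126,55,-1,0,0,0.41]
    - [134.3,58.3,-1,0,0,0.427]

```text
time: 33.33
tool_pos: [553.4, -76.4, 266.4]
tcp_rot: [-3.14, -0.001, 1.27]
contact_force: [-0.6, -1.2, -3.7]
grip_width: 72.1
```

Emit:
step_arm:
  deltas:
    - [0,0,0,0,0,0]
    - [0,0,0,0,0,0]
    - [0,0,0,0,0,0]
    - [0,0,0,0,0,0]
    - [0,0,0,0,0,0]

```text
time: 33.75
tool_pos: [552.9, -81.3, 266.5]
tcp_rot: [-3.141, 0.0, 1.269]
contact_force: [-0.3, 0.3, -3.6]
grip_width: 72.1
```

```bash
python3 - <<'E'
from h import *
P=[]
for i in range(3): cap('wrist');o=bot.get_obs();P.append(np.r_[o['tool_pos'],o['tcp_rot'][2]])
p=np.mean(P,0);print(p)
plan([(552.9,-80,185,1.27)],p[:3],p[3])
E
```

```text
[553.02627856 -81.05913826 266.55157478   1.26969036]
now [553.  -81.1 266.6] 1.27 rp [-3.1415e+00 -1.0000e-04] t 33.9
[np.float64(0.974), np.float64(-0.435), np.float64(81.552), 0, 0, np.float64(-0.0003)] rows>=2 -> [553. -80. 185.] 1.27
```

Emit:
step_arm:
  deltas:
    - [1,0,20,0,0,0]
    - [1,0,45,0,0,0]
    - [1,0,66,0,0,0]
    - [1,0,78,0,0,0]
    - [1,0,82,0,0,0]

```text
time: 34.32
tool_pos: [552.3, -79.3, 182.2]
tcp_rot: [-3.137, 0.0, 1.27]
contact_force: [-0.7, 0.1, -2.4]
grip_width: 71.7
```

Emit:
step_arm:
  deltas:
    - [0,0,0,0,0,0]
    - [0,0,0,0,0,0]
    - [0,0,0,0,0,0]
    - [0,0,0,0,0,0]

```text
time: 34.65
tool_pos: [554.1, -79.5, 185.8]
tcp_rot: [3.139, -0.0, 1.271]
contact_force: [0.5, -0.5, -3.6]
grip_width: 72.0
```

```bash
python3 - <<'E'
from h import *
P=[]
for i in range(3): c=cap('wrist','w7.png');o=bot.get_obs();P.append(np.r_[o['tool_pos'],o['tcp_rot'][2]])
p=np.mean(P,0);print(p,o['contact_force'],o['moment'])
plan([(552.9,-80,166,1.27)],p[:3],p[3])
m=mask(c,'orange');b=blobs(m,40);print(b)
zt=p[2]-130+101.5
Q=[ray(c,x[0],zt)[:2] for x in b if 200<x[1]<900 and x[0][1]<235];print(Q)
if len(Q)==2: d=Q[1]-Q[0];print('mid',sum(Q)/2,'yaw',np.arctan2(d[1],d[0]),np.hypot(*d))
s=cap('scene');cv2.imwrite('pics/s7.png',cv2.resize(s['color'][170:330,130:330][...,::-1],(750,600),interpolation=2))
E
```

```text
[553.88122648 -79.36118627 185.44239703   1.27082337] [-0.51645642  1.21254052 -3.32813713] [-0.14200435  0.11020986  0.04686094]
now [553.9 -79.4 185.4] 1.271 rp [ 3.1403e+00 -1.0000e-04] t 34.8
[np.float64(-0.9), np.float64(-0.749), np.float64(19.442), 0, 0, np.float64(0.0008)] rows>=1 -> [553. -80. 166.] 1.27
[([138.1, 234.4], 470, [117, 228, 50, 23]), ([258.6, 247.1], 4955, [181, 229, 156, 35]), ([379.2, 234.3], 474, [351, 228, 51, 23])]
[array([491.81952716, -56.79800695]), array([617.95078392, -96.04789664])]
mid [554.88515554 -76.4229518 ] yaw -0.3016844944813164 132.0971149302816
```

View pics/s7.png

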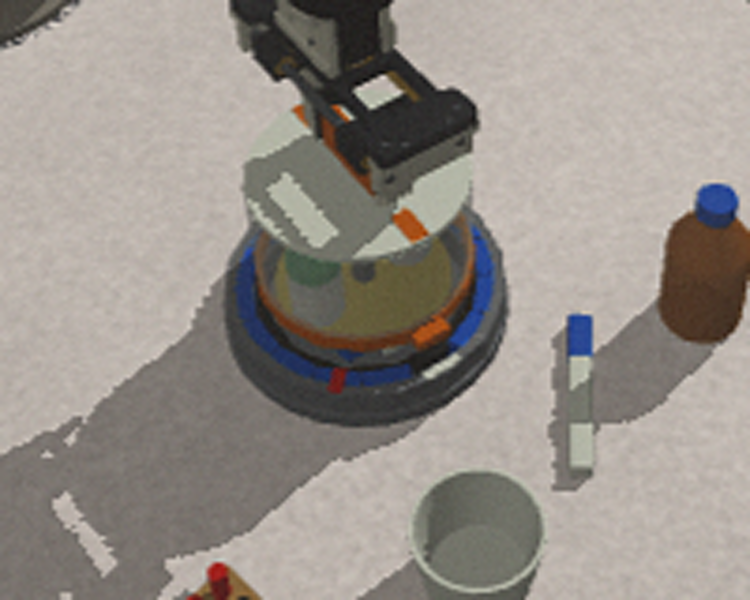

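The scene shows the hood over the base, pots inside, and the lug at (432,331) directly above the white slot mark at (440,368). I'll lower it.

Emit:
step_arm:
  deltas:
    - [-0.5,-0.4,6,0,0,0]
    - [-0.9,-0.7,12,0,0,0]
    - [-0.9,-0.7,16,0,0,0]
    - [-0.9,-0.7,18,0,0,0]
    - [-0.9,-0.7,18,0,0,0]

```text
time: 35.27
tool_pos: [552.2, -79.8, 165.6]
tcp_rot: [-3.14, -0.0, 1.271]
contact_force: [0.4, -0.1, -3.6]
grip_width: 71.7
```

Emit:
step_arm:
  deltas:
    - [0,0,2,0,0,0]
    - [0,0,4,0,0,0]
    - [0,0,6,0,0,0]
    - [0,0,8,0,0,0]
    - [0,0,10,0,0,0]

```text
time: 35.68
tool_pos: [552.6, -79.9, 156.5]
tcp_rot: [3.141, -0.0, 1.271]
contact_force: [-0.8, -1.4, -2.6]
grip_width: 71.9
```

Emit:
step_arm:
  deltas:
    - [0,0,0,0,0,0]
    - [0,0,0,0,0,0]

```text
time: 35.85
tool_pos: [552.5, -79.9, 156.5]
tcp_rot: [-3.141, -0.0, 1.271]
contact_force: [-0.3, -0.3, -3.5]
grip_width: 71.7
```

Emit:
step_arm:
  deltas:
    - [0,0,2.5,0,0,0]
    - [0,0,5,0,0,0]
    - [0,0,7.5,0,0,0]
    - [0,0,9.5,0,0,0]
    - [0,0,10.5,0,0,0]

```text
time: 36.27
tool_pos: [552.9, -80.1, 146.5]
tcp_rot: [3.14, 0.0, 1.271]
contact_force: [-1.4, -1.5, 4.6]
grip_width: 71.5
```

Emit:
step_arm:
  deltas:
    - [0,0,0,0,0,0]
    - [0,0,0,0,0,0]

```text
time: 36.43
tool_pos: [552.9, -80.1, 146.7]
tcp_rot: [3.14, 0.0, 1.271]
contact_force: [-2.0, -1.9, 5.3]
grip_width: 71.6
```

Emit:
step_arm:
  deltas:
    - [0,0,0.7,0,0,0.04]
    - [0,0,0.7,0,0,0.1]
    - [0,0,0.7,0,0,0.16]
    - [0,0,0.7,0,0,0.22]
    - [0,0,0.7,0,0,0.28]

```text
time: 36.85
tool_pos: [553.1, -79.8, 146.1]
tcp_rot: [3.14, -0.001, 0.988]
contact_force: [-0.3, 0.3, 5.4]
grip_width: 72.0
```

Emit:
step_arm:
  deltas:
    - [0,0,0,0,0,0.06]
    - [0,0,0,0,0,0.12]
    - [0,0,0,0,0,0.18]
    - [0,0,0,0,0,0.24]
    - [0,0,0,0,0,0.3]

```text
time: 37.27
tool_pos: [553.2, -79.8, 146.1]
tcp_rot: [3.14, -0.001, 0.689]
contact_force: [-0.3, -0.4, 5.3]
grip_width: 71.8
```

```bash
python3 - <<'E'
from h import *
c=cap('wrist');o=bot.get_obs();print(o['contact_force'],o['moment'],o['tool_pos'],o['tcp_rot'],o['grip_width'])
m=mask(c,'orange');b=blobs(m,40);print(b)
Q=[ray(c,x[0],118)[:2] for x in b if 200<x[1]<900 and x[0][1]<245]
if len(Q)==2: d=Q[1]-Q[0];print('mid',sum(Q)/2,'yaw',np.arctan2(d[1],d[0]),np.hypot(*d))
E
```

```text
[ 0.56784871 -0.42133212  5.57064514] [ 0.0914473   0.21152218 -0.16489649] [553.21214176 -79.75950435 146.12212823] [ 3.14034552e+00 -1.47432719e-03  6.84501582e-01] 71.88726497372846
[([138.0, 234.4], 472, [116, 228, 51, 23]), ([259.6, 247.1], 4861, [181, 229, 156, 35]), ([379.2, 234.3], 472, [351, 228, 51, 23])]
mid [555.75197415 -77.56723718] yaw -0.883635042832271 131.817134703572
```

Emit:
step_arm:
  deltas:
    - [0,0,0,0,0,0.05]
    - [0,0,0,0,0,0.1]
    - [0,0,0,0,0,0.14]
    - [0,0,0,0,0,0.18]
    - [0,0,0,0,0,0.2]

```text
time: 37.73
tool_pos: [553.2, -79.8, 146.1]
tcp_rot: [3.141, -0.002, 0.489]
contact_force: [-0.1, 0.4, 5.6]
grip_width: 71.8
```

Emit:
step_arm:
  deltas:
    - [0,0,0,0,0,0.02]
    - [0,0,0,0,0,0.04]
    - [0,0,0,0,0,0.04]

```text
time: 37.98
tool_pos: [553.4, -79.6, 146.1]
tcp_rot: [3.14, -0.002, 0.453]
contact_force: [1.4, 0.4, 6.2]
grip_width: 71.7
```

```bash
python3 - <<'E'
from h import *
c=cap('wrist');o=bot.get_obs();print(o['contact_force'],o['moment'],o['tool_pos'],o['tcp_rot'],o['grip_width'])
m=mask(c,'orange');b=blobs(m,40);print(b)
Q=[ray(c,x[0],118)[:2] for x in b if 200<x[1]<900 and x[0][1]<245]
if len(Q)==2: d=Q[1]-Q[0];print('mid',sum(Q)/2,'yaw',np.arctan2(d[1],d[0]),np.hypot(*d))
E
```

```text
[1.86802957 1.22644271 5.03896515] [ 0.20570613 -0.09328375  1.28888336] [553.45127681 -79.62887584 146.11088936] [ 3.14012972e+00 -1.93777036e-03  4.53313895e-01] 72.10954340551703
[([379.3, 233.1], 523, [351, 226, 51, 24]), ([267.0, 246.8], 4027, [182, 229, 155, 35]), ([137.6, 237.8], 281, [117, 232, 39, 21])]
mid [555.74000949 -78.13894054] yaw 2.042968237202802 132.25348519448576
```

The moment has jumped to 1.3 N m, so it is at the stop. I'll relax the twist, ease the push and let go.

Emit:
step_arm:
  deltas:
    - [0,0,0,0,0,-0.015]
    - [0,0,0,0,0,-0.025]
    - [0,0,-1,0,0,-0.025]
    - [0,0,-2,0,0,-0.025]
    - [0,0,-2,0,0,-0.025]

```text
time: 38.45
tool_pos: [553.2, -79.8, 147.9]
tcp_rot: [3.141, -0.002, 0.475]
contact_force: [3.1, 2.5, 4.5]
grip_width: 71.9
```

Emit:
step_arm:
  deltas:
    - [0,0,0,0,0,0]
    - [0,0,0,0,0,0]
    - [0,0,0,0,0,0]
    - [0,0,0,0,0,0]
    - [0,0,0,0,0,0]
  fingers: 91

```text
time: 38.87
tool_pos: [552.2, -79.9, 147.0]
tcp_rot: [-3.141, 0.001, 0.476]
contact_force: [-0.3, 0.4, -0.6]
grip_width: 90.5
```

Emit:
step_arm:
  deltas:
    - [0,0,-10,0,0,0]
    - [0,0,-30,0,0,0]
    - [0,0,-60,0,0,0]
    - [0,0,-95,0,0,0]
    - [0,0,-130,0,0,0]

```text
time: 39.28
tool_pos: [552.1, -79.8, 279.3]
tcp_rot: [-3.141, 0.001, 0.476]
contact_force: [1.0, 0.6, 0.8]
grip_width: 91.1
```

```bash
python3 - <<'E'
from h import *
c=cap('wrist');c=cap('wrist');m=mask(c,'orange');b=blobs(m,40);print(b)
Q=[ray(c,x[0],118+1.5)[:2] for x in b if x[1]<700 and x[0][1]<240]
if len(Q)==2: d=Q[1]-Q[0];print('mid',sum(Q)/2,'yaw',np.arctan2(d[1],d[0]),np.hypot(*d))
s=cap('scene');cv2.imwrite('pics/s8.png',cv2.resize(s['color'][170:330,130:330][...,::-1],(750,600),interpolation=2))
plan([])
E
```

```text
[([321.8, 179.1], 360, [308, 173, 29, 14]), ([190.2, 181.9], 366, [176, 175, 29, 14]), ([255.9, 185.9], 1641, [216, 175, 81, 22])]
mid [553.02003223 -79.94273085] yaw 2.0653022101225544 127.7308398006432
now [553.7 -80.3 281.2] 0.476 rp [ 3.1366 -0.0053] t 39.43
```

View pics/s8.png

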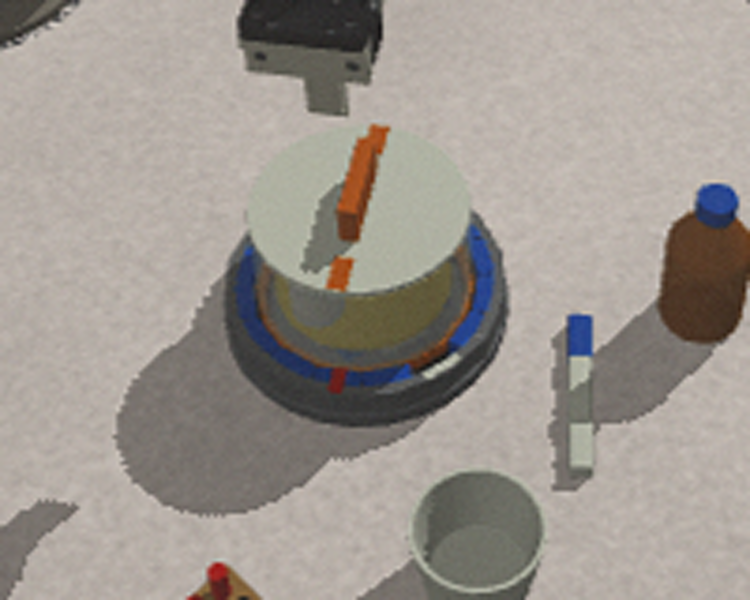

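The hood is on. The bar now points at the red mark at (338,380), and the lug is under the lip. I'll make one numerical check against the red marks and the pots, then hand in.

```bash
python3 - <<'E'
from h import *
c=cap('wrist');b=blobs(mask(c,'red'),40);print(b);P=[ray(c,x[0],36)[:2] for x in b];print(P)
if len(P)==2: d=P[1]-P[0];print('red yaw',np.arctan2(d[1],d[0]),sum(P)/2)
bo=blobs(mask(c,'orange'),40);s=cap('scene');print(blobs(mask(s,'orange'),8))
S=[x[0] for x in blobs(mask(s,'orange'),25)]
T=[x[0] for x in bo if x[1]<700]
for u in S: print(u,[tri([(c,w),(s,u)]).round(1).tolist() for w in T])
t=cap('top');print('green',[ (x[0],x[1]) for x in blobs(mask(s,'green'))],len(blobs(mask(t,'green'),60)))
E
```

```text
[([486.7, 206.1], 568, [459, 187, 53, 44])]
[array([ 635.67932969, -360.54257664])]
[([226.2, 216.4], 155, [220, 204, 14, 30]), ([220.4, 242.5], 38, [217, 239, 7, 8])]
[226.2, 216.4] [[591.3, -112.9, 198.4], [501.9, -19.6, 58.7]]
[220.4, 242.5] [[583.3, -136.9, 116.5], [448.8, -5.5, -113.0]]
green [([347.9, 144.9], 650)] 1
```

```bash
python3 - <<'E'
from h import *
print(bot.get_obs()['contact_force'],bot.get_obs()['time']); print(bot.close_job())
E
```

```text
[-1.291108   -0.10381486  0.70339547] 39.5833
the job is handed in; nothing more can be done
None
```

I packed the carrier and handed the job in at 39.6 s. It reported no verdict. In order: the cold pack between the ribs, the yellow sheet, both green-capped pots (only two were on the bench), then the hood pressed down and turned clockwise to the stop.

- **Pack and sheet:** the pack sits about 1.5 mm off the base centre. The sheet is about 1 mm off the base centre and 2.4 mm off the pack's.
- **Pots:** both stood upright on the sheet, opposite each other across the knob, when last seen clearly. Once the hood was on, its white top hid the caps, so I could not re-check them.
- **Hood at the stop:** the turning moment rose to 1.3 N m there. After release the hood read about 44.4° of turn against 45° (about 0.01 rad short), which I put down to measurement error.
- **Hood locked:** the hood's top tab read 116.5 mm up. The same method read about 4 mm low on the bench, so that fits the locked height (119.5 mm expected).
- **What went wrong or couldn't be checked:**
  - My first grab of the pack lifted off before the fingers had closed. It stayed in place and the second grab held.
  - At the end I could not compare the hood directly with the red marks, because the hood hid them from the wrist camera.

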